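# Fit the backing panel into a picture frame

## Task

Close up the picture frame that lies face down in its jig: pick up the loose backing panel by its batten, slip its thin tongue edge under the frame's overhanging lip with the panel tilted, and rotate it down until it lies flat on the ledges. Then swing the metal turn button fully across the panel's free edge, and tug the batten straight up with about 10 N (never 25 N or more) to check that the button holds it; let the panel settle flat again and let go. Do not shift the tape roll or the ink jar.

Things in the scene. Friction and masses are not known exactly. Their poses are not given: they have to be found in the camera images.
- panel_grip (a point): Centre of the batten on the loose backing panel, the place to grip: a wooden bar on the upper face, 16 mm (x) by 80 mm (y), 36 mm tall, from 10 to 46 mm above the panel's underside. This point is 30 mm above the underside, 15 mm in +x from the panel's centre, 95 mm from the tongue's edge, 65 mm from the free (+x) edge. z is the panel's upward normal.
- panel_tongue (a point): Middle of the panel's tongue edge, on the underside; axes as panel_grip (x points from the tongue to the free edge). Along this -x edge the board is stepped down on top to a tongue 5 mm thick and 18 mm long.
- panel_under (a point): Centre of the panel's underside; axes as panel_grip.
- panel: The whole loose backing panel: a white-painted board 160 mm (x) by 130 mm (y), 10 mm thick, lying flat with its wooden batten up; 0.19 to 0.33 kg. Origin at the centre of the underside, axes as panel_grip.
- frame_seat (a point): Centre of the fixed wooden frame's rebate at the height of its ledges, 22 mm above the table: a seated panel's panel_under comes here, axes parallel. x points from the lip to the turn button, y along the lip, z up. Rebate 165 mm (x) by 138 mm (y): 5 and 8 mm of total play. Side and button walls rise 10 mm above the ledges. Ledge 24 mm wide at the lip, 10 mm elsewhere, middle open.
- frame: The fixed frame, lying face down: 221 mm (x) by 182 mm (y) outside, on a 6 mm board 255 mm by 215 mm. Origin on the table, 22 mm below frame_seat, same axes.
- lip_edge (a point): Middle of the lower front edge of the overhanging wooden lip, axes as frame_seat, 68.5 mm in -x from it. The lip runs the full width at the rebate's -x end and overhangs it by 14 mm (the rebate's end wall is 82.5 mm in -x from frame_seat); its underside is 13 mm above the ledges, its top 22 mm.
- turn_grip (a point): Centre of the upright fin of the aluminium turn button, on its vertical pivot, the place to pinch; 100.5 mm in +x from frame_seat, on the wall opposite the lip. Fin 44 mm (its x) by 12 mm, 24 mm tall; this point is 12 mm below its top, 56.5 mm above the table. Below it a bar 64 mm (x) by 14 mm, 10 mm thick, underside 2.5 mm above a seated panel's top.
- turn_button (a joint): Angle of the turn button (rad), counter-clockwise from above positive: 0 = bar straight across the frame's wall (parallel to frame_seat's x), overlapping the panel's edge by about 14 mm; 1.23 to 1.56 at the start = bar along the wall, clear of the opening. It stays where it is left (friction 0.03 N m), stops at -1.65 and 1.65.
- stem: The sprung post that carries the turn button; when the panel is pulled up against the button it rises against a spring, about 1 mm for 2.5 N (14 mm at most), and returns. Origin on the pivot, 32 mm above the table.
- tape_roll: Bystander: a roll of paper tape lying flat, 90 mm across, 24 mm high, beyond the frame; origin at the centre of its underside.
- ink_jar: Bystander: a lidded jar, 60 mm across, 65 mm high, beyond the frame; origin at the centre of its underside.
Mind the look-alikes: they are no part of the job. Of the things that look like the panel, take the one that is farthest to the robot's right at the start.

How it is judged:
By the outcome, as a careful person would: the job done as asked, in the order asked, and still so for the second after the job is handed in, with the robot touching nothing.
It also fails if it takes over 72 s, if anything falls off the work surface, if the arm or the gripper's body presses on something with over 40 N, if the wrist force passes 120 N, or if a joint passes its speed limit or range.

## Robot

A 6-joint arm with a two-finger parallel gripper is mounted at the origin on the work surface. World frame = base frame: x ahead of the robot, y to its left, z up, the work surface at z = 0. Lengths are in m, angles in rad, forces in N, time in s.
With the tool pointing down it reaches from about 0.35 to 0.775 m from the base axis. Payload 5.5 kg.
Tool frame: the origin (TCP) lies at the very end of the fingers, on their centre line; the grasp point (between the pads) lies 19 mm behind it; z points along the fingers, y is the direction in which the jaws open and shut (so a half turn about z gives the same grasp; the last joint's range is limited). The gripper opens to 85 mm and grips with 20 to 120 N. Pads are 22 mm wide; open, the fingers measure 114 mm over their backs; the gripper's body (76 mm by 85 mm) begins 54 mm behind the grasp point. The pads swing forward as they close: fully open they stand 13 mm farther back than shut.
Start: joints at [0.981, 0.313, 0.046, 1.304, 0, 1.431], TCP at [0.25, 0.518, 0.231] pointing down, gripper open.
Joint ranges: [-2.76, 2.76], [-0.86, 1.69], [-1.03, 1.26], [-2.2, 2.34], [-1.47, 1.5], [-3.14, 3.14]. Speed limits (rad/s): [2.57, 2.57, 3.14, 3.14, 3.14, 3.14].

## Interface

Orientations are given as a unit quaternion [w, x, y, z].
In Python, from workcell import get_state, imaging, env, spotter gives the robot as it stands.
- The arm moves only by the tool play_rows, never from a script. Its argument "moves" is a list of rows, each an object with "claw": the finger opening in cm, from 0 to 8.54; "delta_pos": the shift along the tool's x, y, z in cm, a list of three; "twist": the turn about the tool's z in degrees. A call has 1 to 12 rows; each row is the pose to reach, as a shift and turn from the pose commanded when the call began, along the tool's axes at that moment; what a row does not reach only later rows make up. A row lasts 1/8 s, in which the tool goes at most 62.5 mm and 10.7 degrees, less where a joint would pass 70% of its speed; a pose out of reach is approached as far as the arm can. A call with a gripper value outside its range is refused whole. The fingers move at their own pace and stop on an object; "force" is the grip in N (left out, the last holds). Time passes only in rows, so rows that repeat a pose let the fingers close. It gives the time, the measured TCP pose, the force and the opening at its end, in the units of the state.
- get_state(): the state, without advancing time (a new reading comes with each control period).
- imaging.read_camera(name): name is "side" or "top" or "wrist"; returns the picture (480x640x3 uint8, red, green, blue); there is no depth.
- imaging.camera_info(name): a dict with "fx", "fy", "cx", "cy" (pixels), "world_to_cam" (4x4, takes a point from world to camera coordinates). Camera axes: x right, y down, z forward; pixel columns grow to the right and rows downward; lengths in m; the calibration is good to about 2 mm. A picture is of the moment at which its call begins: read the wrist's pose just before it. camera_info takes no time and is no camera call; for the wrist camera it gives the pose at the moment of the call.
- env.hand_in(): hands the job in, once; it reports no verdict.
Trained networks look in the newest picture that a camera, given by its name, has taken for a name from the list of things; names that differ only in an ending like _2 or _b are one class to them, and where a whole thing is asked for, a point or a joint stands for the part that bears it (a point fixed in the world has none). Each returns a list of dicts, best first, with "conf" (0 to 1); they miss things now and then, are a little off and sometimes report something else, mostly with a low value. They report only what shows in the picture. A call takes as long as a camera call. They do not tell look-alikes from the thing itself.
- spotter.spot_in(camera, query): "extent" ([left, top, right, bottom] in pixels, round what is visible of it).
The state is a dict: "clock": time; "joint_pos": joint angles; "qvel": joint speeds; "tau": joint torques, N m; "tcp_pos": TCP position; "orientation": TCP orientation; "wrist_force": force on the tool from outside, world axes, zero at the start; "ft_torque": the same for the moment, N m; "finger_gap": finger opening in m.
Only numpy, scipy, OpenCV 4.12 (cv2) and the standard library are available. Lean on these libraries where they do the work, as an engineer would, in place of code of your own. Each camera call takes 0.05 s, during which the arm holds its last target. There are 200 camera calls.

## Working session

There is one attempt and no reset: what is moved stays moved. The work goes in short steps, Python scripts to look and compute and a tool call to move; the robot and the scene stay as the last step left them, time stands still between calls to the robot, and variables do not carry over. Pictures are saved under pics/ and viewed, about 8 in all and at most 12, crops included, and the job is handed in when it is done.

Besides the shell and the picture viewer there is one more tool, called after "Request:" by a JSON object that holds its "fn" and its "kwargs". play_rows: Moves the arm, as the interface text tells. Its arguments: {"type":"object","properties":{"moves":{"type":"array"},"force":{"type":"number"}},"required":["moves"]}

```bash
ls; mkdir -p pics; python3 - <<'E'
from workcell import get_state, imaging, env, spotter
import cv2,numpy as np
np.set_printoptions(precision=4,suppress=True)
s=get_state();print(s)
ims=[]
for c in ["top","side"]:
    im=imaging.read_camera(c);cv2.imwrite(f"pics/{c}0.png",im[:,:,::-1]);i=imaging.camera_info(c);print(c,i)
    for q in ["panel","panel_grip","frame","turn_grip","turn_button","tape_roll","ink_jar","lip_edge"]:
        try: print(q,[(np.round(d["extent"]).tolist(),round(d["conf"],2)) for d in spotter.spot_in(c,q)])
        except Exception as e: print(q,e)
E
```

```text
pics
{'clock': 0.0, 'joint_pos': array([0.9814, 0.314 , 0.045 , 1.3036, 0.    , 1.4312]), 'qvel': array([ 0.0008, -0.0004, -0.0001,  0.0003, -0.0003, -0.0002]), 'tau': array([ -0.0021, -48.0632,  29.8532,   0.0193,  -0.0004,   0.    ]), 'tcp_pos': array([0.2497, 0.5174, 0.2304]), 'orientation': array([-0.0003,  0.223 ,  0.9748, -0.0008]), 'wrist_force': array([-0.2997,  0.0326, -0.1576]), 'ft_torque': array([-0.0212, -0.0683, -0.0047]), 'finger_gap': 0.08555368382202845}
top {'fx': 516.5470222530536, 'fy': 516.5470222530536, 'cx': 319.25188352447066, 'cy': 242.21746569131585, 'world_to_cam': array([[ 0.0217, -0.9996,  0.0167,  0.0391],
       [-0.9972, -0.0228, -0.0716,  0.4714],
       [ 0.0719, -0.0151, -0.9973,  1.2586],
       [ 0.    ,  0.    ,  0.    ,  1.    ]])}
panel [([168.0, 322.0, 247.0, 406.0], 0.74)]
panel_grip [([236.0, 186.0, 300.0, 260.0], 0.96), ([164.0, 324.0, 247.0, 405.0], 0.88)]
frame [([350.0, 168.0, 458.0, 287.0], 0.98), ([238.0, 188.0, 297.0, 257.0], 0.64), ([295.0, 106.0, 322.0, 136.0], 0.54)]
turn_grip [([382.0, 182.0, 405.0, 191.0], 0.6)]
turn_button [([38
[... 314 characters left out ...]
1, -0.4052, -0.0145, -0.4317],
       [-0.3031, -0.6591, -0.6883,  0.2307],
       [ 0.2693,  0.6335, -0.7253,  1.0366],
       [ 0.    ,  0.    ,  0.    ,  1.    ]])}
panel [([95.0, 190.0, 192.0, 249.0], 0.68), ([272.0, 182.0, 352.0, 235.0], 0.66), ([418.0, 178.0, 445.0, 214.0], 0.59)]
panel_grip [([97.0, 188.0, 188.0, 246.0], 0.93), ([271.0, 186.0, 351.0, 237.0], 0.7)]
frame [([296.0, 259.0, 470.0, 406.0], 0.73)]
turn_grip [([407.0, 268.0, 431.0, 301.0], 0.84)]
turn_button [([408.0, 267.0, 433.0, 299.0], 0.94), ([272.0, 183.0, 353.0, 237.0], 0.68)]
tape_roll [([434.0, 215.0, 478.0, 256.0], 0.72)]
ink_jar [([416.0, 176.0, 444.0, 214.0], 0.85)]
lip_edge [([295.0, 259.0, 474.0, 404.0], 0.74)]
```

```bash
python3 - <<'E'
import cv2
a=cv2.imread("pics/top0.png");b=cv2.imread("pics/side0.png")
cv2.imwrite("pics/a1.png",cv2.resize(a[90:420,140:480],None,fx=1.8,fy=1.8,interpolation=cv2.INTER_CUBIC))
cv2.imwrite("pics/b1.png",cv2.resize(b[160:420,80:490],None,fx=1.9,fy=1.9,interpolation=cv2.INTER_CUBIC))
E
```

```text
(no output)
```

View pics/a1.png

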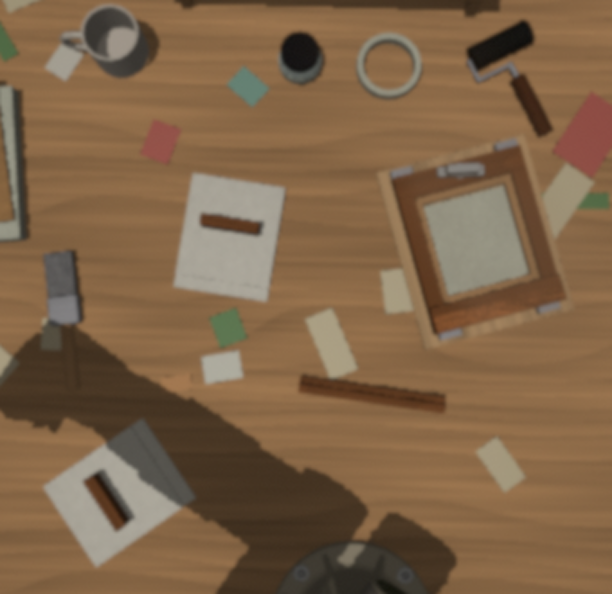

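View pics/b1.png

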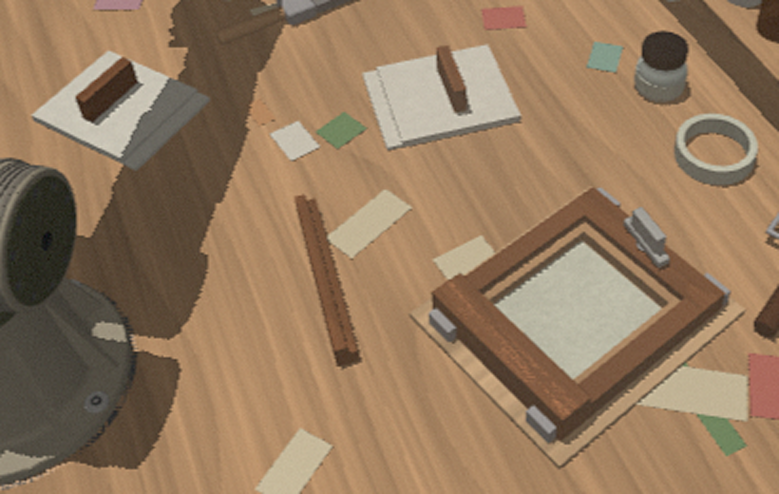

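Top picture: look-alike panels are A at full-image px (268,222) and B at (206,364). The loose stick at (347,308) and the left-edge frame are other distractors. A is the panel farthest to the robot's right; its step (tongue) faces the robot. The frame is centred around (404,228), with its lip on the robot side and the button on the far side at (396,187). The jar is at (307,123) and the tape roll at (357,127).

```bash
cat > h.py <<'E'
import numpy as np,cv2
from workcell import get_state, imaging, env, spotter
from scipy.spatial.transform import Rotation as R
np.set_printoptions(precision=4,suppress=True)
def K(i): return np.array([[i["fx"],0,i["cx"]],[0,i["fy"],i["cy"]],[0,0,1]])
def back(i,px,z):
    T=i["world_to_cam"];d=T[:3,:3].T@np.linalg.inv(K(i))@np.r_[px,1];c=-T[:3,:3].T@T[:3,3]
    return c+d*(z-c[2])/d[2]
def proj(i,P):
    T=i["world_to_cam"];q=(K(i)@(T[:3,:3]@np.atleast_2d(P).T+T[:3,3:4])).T
    return q[:,:2]/q[:,2:]
def tool(s=None):
    s=s or get_state();q=s["orientation"];return R.from_quat([q[1],q[2],q[3],q[0]]).as_matrix()
def delta(target,yaw_jaw):
    "cm shift in tool axes to bring TCP to target, and twist deg to bring jaw axis to yaw_jaw (rad, mod pi)"
    s=get_state();M=tool(s);d=M.T@(np.array(target)-s["tcp_pos"])*100
    cur=np.arctan2(M[1,1],M[0,1]);t=-(yaw_jaw-cur);t=(t+np.pi/2)%np.pi-np.pi/2   # tool z down: +twist = cw from above
    return d,np.degrees(t)
def yawT(x,y,a,z=0):
    T=np.eye(4);T[:3,:3]=R.from_euler('z',a).as_matrix();T[:3,3]=x,y,z;return T
def shot(c,n):
    i=imaging.camera_info(c);im=imaging.read_camera(c)[:,:,::-1].copy();cv2.imwrite(f"pics/{n}.png",im);np.save(f"pics/{n}.npy",i,allow_pickle=True);return i,im
E
python3 - <<'E'
from h import *
i=imaging.camera_info("top")
cr=lambda u,v:(140+u/1.8,90+v/1.8)
print("panel",[back(i,cr(*p),.01)[:2] for p in [(194,173),(285,187),(267,301),(175,287)]])
print("frame lip/outer corners z.044/.032",[back(i,cr(*p),.032)[:2] for p in [(388,175),(522,143)]],[back(i,cr(*p),.044)[:2] for p in [(435,333),(566,298)]])
print("button",[back(i,cr(*p),.0565)[:2] for p in [(440,171),(483,168)]],"jar",back(i,cr(300,50),.065),"tape",back(i,cr(390,65),.024))
w=imaging.camera_info("wrist");T=w["world_to_cam"];M=tool();s=get_state()
print("cam in tool",M.T@(-T[:3,:3].T@T[:3,3]-s["tcp_pos"]),"\n",T[:3,:3]@M,w["fx"],w["cx"],w["cy"])
print(M)
E
```

```text
panel [array([0.6071, 0.2309]), array([0.5906, 0.1044]), array([0.4319, 0.1252]), array([0.4483, 0.2519])]
frame lip/outer corners z.044/.032 [array([ 0.6069, -0.0365]), array([ 0.6559, -0.22  ])] [array([ 0.3927, -0.102 ]), array([ 0.4435, -0.278 ])]
button [array([ 0.6096, -0.1042]), array([ 0.6151, -0.162 ])] jar [0.7675 0.0873 0.065 ] tape [ 0.7626 -0.0374  0.024 ]
cam in tool [ 0.0709 -0.0004 -0.1427] 
 [[ 0.0004  1.      0.0006]
 [-0.9579  0.0006 -0.2872]
 [-0.2872 -0.0005  0.9579]] 379.9223724352013 316.61696864217237 242.73029791063476
[[-0.9005  0.4348  0.0001]
 [ 0.4348  0.9005  0.0001]
 [-0.      0.0001 -1.    ]]
```

```bash
python3 - <<'E'
from h import *
print(delta([.534,.176,.23],np.radians(82.5)))
E
```

```text
(array([-40.4338, -18.4379,   0.1342]), np.float64(-18.2721315876138))
```

Request:
{"fn": "play_rows", "kwargs": {"moves": [{"claw":8.54,"delta_pos":[-5,-2.3,0],"twist":-3},{"claw":8.54,"delta_pos":[-10,-4.6,0],"twist":-6},{"claw":8.54,"delta_pos":[-15,-6.9,0],"twist":-9},{"claw":8.54,"delta_pos":[-20,-9.2,0],"twist":-12},{"claw":8.54,"delta_pos":[-25,-11.5,0],"twist":-15},{"claw":8.54,"delta_pos":[-30,-13.8,0],"twist":-18.2},{"claw":8.54,"delta_pos":[-35,-16.1,0],"twist":-18.2},{"claw":8.54,"delta_pos":[-39,-17.8,0],"twist":-18.2},{"claw":8.54,"delta_pos":[-40.4,-18.4,0],"twist":-18.2},{"claw":8.54,"delta_pos":[-40.4,-18.4,0],"twist":-18.2},{"claw":8.54,"delta_pos":[-40.4,-18.4,0],"twist":-18.2}]}}

```text
clock: 2.28
tcp_pos: [0.5329, 0.1775, 0.2313]
orientation: [-0.0, 0.065, 0.998, 0.0]
wrist_force: [0.2, -0.4, 0.4]
finger_gap: 0.0851
```

```bash
python3 - <<'E'
from h import *
s=get_state();print(s["clock"],s["tcp_pos"],s["joint_pos"],delta([.534,.176,.23],np.radians(82.5)))
i,im=shot("wrist","w1")
print(i["world_to_cam"])
for n in ["panel","panel_grip","turn_grip"]:print([(np.round(d["extent"]).tolist(),round(d["conf"],2)) for d in spotter.spot_in("wrist",n)])
E
```

```text
2.275 [0.5329 0.1775 0.2313] [0.1784 0.2876 0.0109 1.2946 0.0005 0.3092] (array([-0.1288, -0.1368,  0.1306]), np.float64(0.004931173942786615))
[[ 0.13    0.9915 -0.0005 -0.2441]
 [ 0.95   -0.1245  0.2863 -0.5233]
 [ 0.2838 -0.0377 -0.9581  0.2342]
 [ 0.      0.      0.      1.    ]]
[([249.0, 108.0, 388.0, 274.0], 0.85)]
[]
[([0.0, 322.0, 52.0, 359.0], 0.74)]
```

View pics/w1.png

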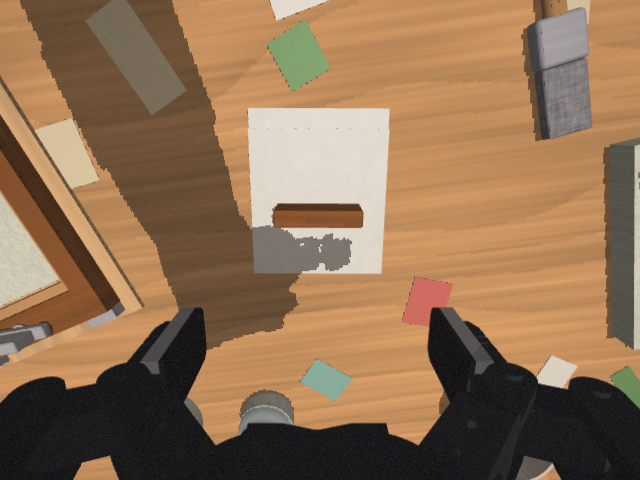

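The wrist picture shows panel A: board corners about (248,108), (389,108), (382,273), (254,273), with the tongue line near row 128 on the robot side. The batten's top face covers (273..363, 209..228). It is the right panel, lying flat.

```bash
cat > fitpanel.py <<'E'
from h import *
from scipy.optimize import least_squares
def fit(obs,x0,free_z=True,loss="soft_l1"):
    # obs: list of (camera dict, model pts Nx3, px Nx2)
    f=lambda p:np.concatenate([(proj(i,(yawT(p[0],p[1],p[2],p[3] if free_z else x0[3])@np.c_[M,np.ones(len(M))].T).T[:,:3])-px).ravel() for i,M,px in obs])
    r=least_squares(f,x0,loss=loss);return r.x,f(r.x)
PAN=np.array([[-.08,.065,.005],[-.08,-.065,.005],[.08,-.065,.01],[.08,.065,.01]])
BAT=np.array([[.007,.04,.046],[.007,-.04,.046],[.023,-.04,.046],[.023,.04,.046]])
E
python3 - <<'E'
from fitpanel import *
i=np.load("pics/w1.npy",allow_pickle=True).item()
pp=np.array([[389,108],[248,108],[254,273],[382,273]]);bb=np.array([[362,209],[273,209],[273,228],[363,228]])
# which image side is +y? check
print(proj(i,[[.53,.25,0],[.53,.1,0]]))
for o in ([(i,PAN,pp)],[(i,BAT,bb)],[(i,PAN,pp),(i,BAT,bb)]):
    p,r=fit(o,[.519,.178,-.13,0]);print(p,np.degrees(p[2]),r.round(1))
p,r=fit([(i,PAN,pp),(i,BAT,bb)],[.519,.178,-.13,0],False);print(p,r.round(1))
c,sn=np.cos(p[2]),np.sin(p[2]);print("batten",p[0]+.015*c,p[1]+.015*sn)
for z in (.046,):print([back(i,b,z) for b in bb])
# crosscheck with top view of batten spot/corners
E
```

```text
[[390.2217 191.2258]
 [240.7847 210.6115]]
[ 0.5234  0.1792 -0.1314 -0.0002] -7.526579544479891 [ 0.3  0.  -0.4 -0.1  0.7 -0.  -0.5  0.1]
[ 0.5232  0.1786 -0.1289 -0.0022] -7.385832257623052 [ 1.   0.7 -0.4  0.8  0.2 -0.7 -0.6 -0.8]
[ 0.5232  0.1789 -0.1319 -0.0007] -7.556909897333141 [-0.  -0.1 -0.5 -0.3  0.5 -0.3 -0.9 -0.2  1.5  1.1 -0.3  0.9  0.3 -0.4
 -0.1 -0.3]
[ 0.5231  0.179  -0.1317  0.    ] [ 0.1 -0.3 -0.7 -0.4  0.4 -0.2 -0.7 -0.   1.6  1.1 -0.4  1.   0.2 -0.4
 -0.  -0.2]
batten 0.5379469537555543 0.17698128693262755
[array([0.5341, 0.2164, 0.046 ]), array([0.5239, 0.1389, 0.046 ]), array([0.5409, 0.1361, 0.046 ]), array([0.5514, 0.2156, 0.046 ])]
```

```bash
python3 - <<'E'
from h import *
print(delta([.538,.177,.075],np.radians(82.45)))
E
```

```text
(array([-0.4879,  0.0016, 15.6539]), np.float64(0.08507782304731909))
```

Request:
{"fn": "play_rows", "kwargs": {"moves": [{"claw":8.54,"delta_pos":[-0.4,0,4],"twist":0},{"claw":8.54,"delta_pos":[-0.5,0,8],"twist":0},{"claw":8.54,"delta_pos":[-0.5,0,12],"twist":0},{"claw":8.54,"delta_pos":[-0.5,0,14.5],"twist":0},{"claw":8.54,"delta_pos":[-0.5,0,15.6],"twist":0},{"claw":8.54,"delta_pos":[-0.5,0,15.6],"twist":0},{"claw":8.54,"delta_pos":[-0.5,0,15.6],"twist":0}]}}

```text
clock: 3.35
tcp_pos: [0.5397, 0.1762, 0.0767]
orientation: [0.001, 0.066, 0.998, 0.0]
wrist_force: [0.6, 0.5, -0.3]
finger_gap: 0.0851
```

```bash
python3 - <<'E'
from h import *
print(delta([.538,.177,.006],np.radians(82.45)))
i,im=shot("wrist","w2")
p=[.5231,.179,-.1317]
for P,c in ((np.c_[[.007,.007,.023,.023],[.04,-.04,-.04,.04],[.046]*4],(0,255,0)),):
    q=proj(i,(yawT(*p)@np.c_[P,np.ones(4)].T).T[:,:3]);print(q);
    for u in q: cv2.circle(im,tuple(int(round(v)) for v in u),2,c,-1)
cv2.imwrite("pics/w2m.png",im)
E
```

```text
(array([0.1971, 0.0504, 7.0651]), np.float64(-0.003046423352484939))
[[402.8598 261.0219]
 [237.3491 260.9769]
 [239.288  291.4392]
 [400.7325 291.4828]]
```

View pics/w2m.png

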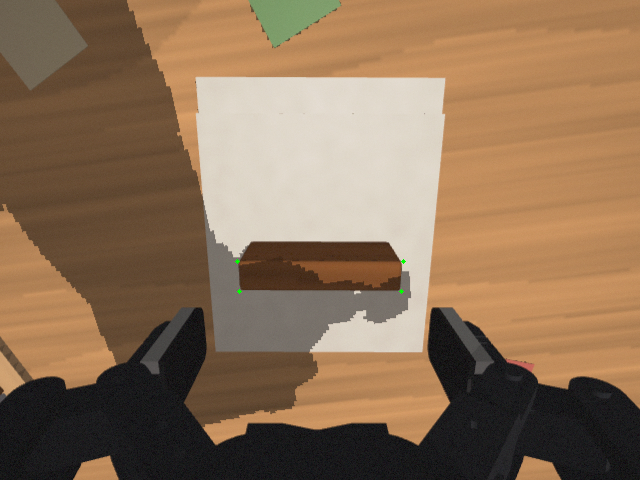

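Request:
{"fn": "play_rows", "kwargs": {"moves": [{"claw":8.54,"delta_pos":[0.1,0.15,1.5],"twist":0},{"claw":8.54,"delta_pos":[0.1,0.15,3],"twist":0},{"claw":8.54,"delta_pos":[0.1,0.15,3],"twist":0},{"claw":8.54,"delta_pos":[0.1,0.15,3],"twist":0},{"claw":8.54,"delta_pos":[0.1,0.15,3],"twist":0}]}}

```text
clock: 4.03
tcp_pos: [0.5384, 0.1775, 0.0456]
orientation: [0.0, 0.066, 0.998, 0.0]
wrist_force: [0.1, -0.0, 0.5]
finger_gap: 0.0853
```

```bash
python3 - <<'E'
from h import *
print(delta([.538,.177,.006],np.radians(82.45)))
i,im=shot("wrist","w3")
p=[.5231,.179,-.1317]
q=proj(i,(yawT(*p)@np.c_[[.007,.007,.023,.023],[.04,-.04,-.04,.04],[.046]*4,[1]*4].T).T[:,:3]);print(q)
T=i["world_to_cam"];s=get_state();M=tool(s);print(M.T@(-T[:3,:3].T@T[:3,3]-s["tcp_pos"]))
g=im[240:330].astype(int)
# row profile: batten brown vs white
for r in (290,296,302):
    print(r,[(c,tuple(im[r,c])) for c in range(205,240,3)]);print([(c,tuple(im[r,c])) for c in range(395,432,3)])
cv2.imwrite("pics/w3c.png",cv2.resize(im[200:400,140:500],None,fx=2,fy=2))
E
```

```text
(array([ 0.0306, -0.0574,  3.9621]), np.float64(-0.02125228771384182))
[[416.45   290.0919]
 [219.6041 290.0634]
 [222.4148 325.3027]
 [413.5634 325.3401]]
[ 0.0711 -0.001  -0.1427]
290 [(205, (np.uint8(104), np.uint8(110), np.uint8(115))), (208, (np.uint8(105), np.uint8(112), np.uint8(118))), (211, (np.uint8(102), np.uint8(110), np.uint8(115))), (214, (np.uint8(102), np.uint8(111), np.uint8(117))), (217, (np.uint8(105), np.uint8(112), np.uint8(117))), (220, (np.uint8(105), np.uint8(111), np.uint8(117))), (223, (np.uint8(34), np.uint8(46), np.uint8(69))), (226, (np.uint8(25), np.uint8(45), np.uint8(70))), (229, (np.uint8(25), np.uint8(47), np.uint8(71))), (232, (np.uint8(14), np.uint8(40), np.uint8(70))), (235, (np.uint8(32), np.uint8(52), np.uint8(74))), (238, (np.uint8(28), np.uint8(46), np.uint8(71)))]
[(395, (np.uint8(36), np.uint8(64), np.uint8(106))), (398, (np.uint8(36), np.uint8(65), np.uint8(103))), (401, (np.uint8(39), np.uint8(67), np.uint8(104))), (404, (np.uint8(38), np.uint8(63), np.uint8(105))), (407, (np.uint8(39), np.uint8(68), np.uint8(106))), (410, (np.uint8(36), n
[... 2349 characters left out ...]
.uint8(69)))]
[(395, (np.uint8(43), np.uint8(82), np.uint8(131))), (398, (np.uint8(43), np.uint8(80), np.uint8(131))), (401, (np.uint8(47), np.uint8(80), np.uint8(132))), (404, (np.uint8(48), np.uint8(83), np.uint8(134))), (407, (np.uint8(47), np.uint8(83), np.uint8(134))), (410, (np.uint8(31), np.uint8(48), np.uint8(73))), (413, (np.uint8(26), np.uint8(43), np.uint8(70))), (416, (np.uint8(103), np.uint8(109), np.uint8(114))), (419, (np.uint8(101), np.uint8(106), np.uint8(114))), (422, (np.uint8(101), np.uint8(109), np.uint8(116))), (425, (np.uint8(103), np.uint8(110), np.uint8(116))), (428, (np.uint8(103), np.uint8(109), np.uint8(116))), (431, (np.uint8(103), np.uint8(108), np.uint8(115)))]
```

View pics/w3c.png

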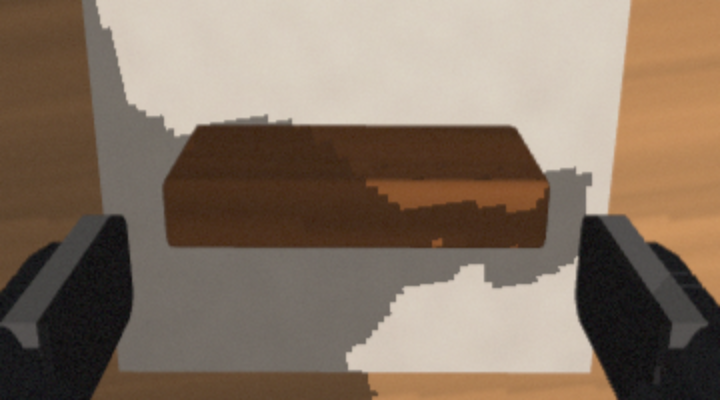

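Request:
{"fn": "play_rows", "kwargs": {"force": 20, "moves": [{"claw":8.54,"delta_pos":[0,0.05,1.5],"twist":0},{"claw":8.54,"delta_pos":[0,0.05,3],"twist":0},{"claw":8.54,"delta_pos":[0,0.05,3.9],"twist":0},{"claw":8.54,"delta_pos":[0,0.05,3.9],"twist":0},{"claw":7.7,"delta_pos":[0,0.05,3.9],"twist":0},{"claw":7.7,"delta_pos":[0,0.05,3.9],"twist":0},{"claw":7.7,"delta_pos":[0,0.05,3.9],"twist":0}]}}

```text
clock: 4.95
tcp_pos: [0.5381, 0.1779, 0.0064]
orientation: [0.0, 0.066, 0.998, 0.0]
wrist_force: [-0.3, -0.3, -3.8]
finger_gap: 0.0795
```

Request:
{"fn": "play_rows", "kwargs": {"moves": [{"claw":7.7,"delta_pos":[0,0,-1],"twist":0},{"claw":7.7,"delta_pos":[0,0,-3],"twist":0},{"claw":7.7,"delta_pos":[0,0,-6],"twist":0},{"claw":7.7,"delta_pos":[0,0,-9],"twist":0},{"claw":7.7,"delta_pos":[0,0,-12],"twist":0},{"claw":7.7,"delta_pos":[0,0,-14],"twist":0},{"claw":7.7,"delta_pos":[0,0,-14],"twist":0},{"claw":7.7,"delta_pos":[0,0,-14],"twist":0}]}}

```text
clock: 5.95
tcp_pos: [0.5376, 0.1779, 0.1458]
orientation: [-0.0, 0.066, 0.998, -0.0]
wrist_force: [1.4, 0.4, -3.4]
finger_gap: 0.0792
```

```bash
python3 - <<'E'
from h import *
i,im=shot("wrist","w4");j,jm=shot("side","s4");a=cv2.resize(im[0:420],(480,315));
b=jm[40:340,120:520];b=cv2.resize(b,(320,240))
out=np.zeros((560,800,3),np.uint8);out[:400,:400]=cv2.resize(im,(400,400))[:,:] ;out[:300,400:800]=jm[40:340,120:520]
cv2.imwrite("pics/m4.png",out);print(get_state()["wrist_force"],get_state()["tcp_pos"],get_state()["finger_gap"])
E
```

```text
[ 0.4849  0.7191 -3.5836] [0.5372 0.1778 0.1451] 0.07944817361903732
```

View pics/m4.png

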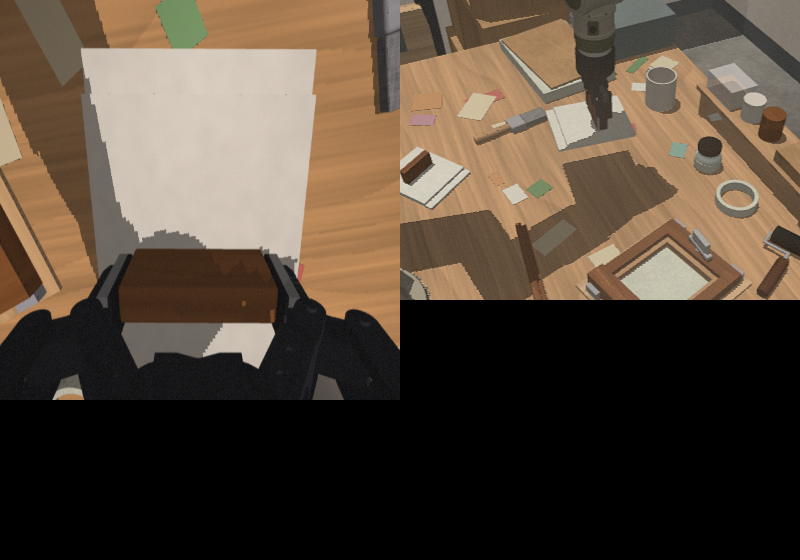

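The panel is lifted and, seen from the wrist, still almost flat: tongue edge at squeezed rows 49–94, batten held between the pads at (120..280, 250..320). Next I measure the frame precisely.

```bash
python3 - <<'E'
from h import *
a=cv2.imread("pics/top0.png");b=cv2.imread("pics/side0.png")
A=cv2.resize(a[155:295,340:475],None,fx=2.9,fy=2.9,interpolation=cv2.INTER_CUBIC)
B=cv2.resize(b[250:415,290:475],None,fx=2.1,fy=2.1,interpolation=cv2.INTER_CUBIC)
B=cv2.resize(b[250:415,290:480],(400,347),interpolation=cv2.INTER_CUBIC)
out=np.zeros((410,800,3),np.uint8);out[:A.shape[0],:A.shape[1]]=A;out[:347,400:]=B
cv2.imwrite("pics/f.png",out);print(A.shape,400/190,347/165)
E
```

```text
(406, 392, 3) 2.1052631578947367 2.103030303030303
```

View pics/f.png

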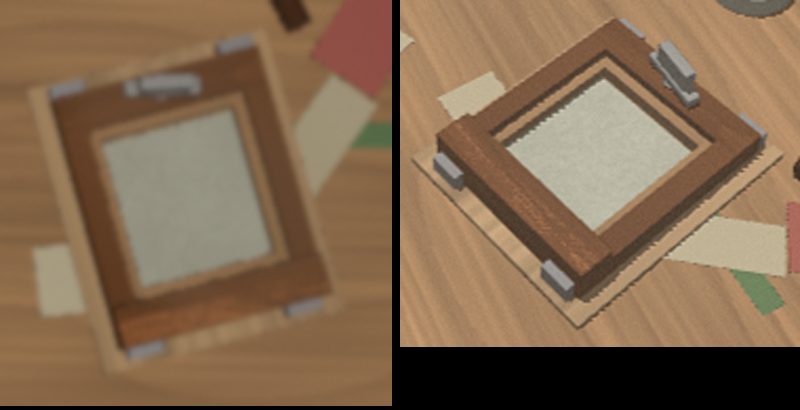

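```bash
python3 - <<'E'
from fitpanel import *
it,iS=imaging.camera_info("top"),imaging.camera_info("side")
t=[(.1275,.1075,.006,32,92),(.1275,-.1075,.006,262,32),(-.1275,-.1075,.006,342,298),(-.1275,.1075,.006,110,370),
(.1105,.091,.032,53,98),(.1105,-.091,.032,258,45),(-.1105,.091,.044,122,345),(-.0685,.091,.044,112,312),
(.0725,.059,.022,102,147),(.0725,-.059,.022,238,110),(-.0585,-.059,.022,272,255),(-.0585,.059,.022,143,288)]
s=[(-.1275,.1075,.006,15,157),(-.1275,-.1075,.006,180,326),(.1275,-.1075,.006,383,153),(.1105,.091,.032,217,18),(.1105,-.091,.032,362,143),
(-.1105,.091,.044,38,137),(-.0685,.091,.044,63,115),(-.0685,-.091,.044,213,250)]
t=np.array(t);s=np.array(s)
ot=(it,t[:,:3],t[:,3:]/2.9+[340-.3,155-.3]);os=(iS,s[:,:3],s[:,3:]/2.105+[290-.3,250-.3])
for o in ([ot],[os],[ot,os]):
  for fz in (True,False):
    p,r=fit(o,[.525,-.159,.26,0],fz);print(p,np.degrees(p[2]));
    if len(o)==2 and not fz: print(r.reshape(-1,2).round(1).tolist())
# triangulate fin? angle from top
A=[back(it,np.array(q)/2.9+[340,155],z)[:2] for q,z in (((128,88),.0445),((200,83),.0445))]
print(A,np.degrees(np.arctan2(*(A[0]-A[1])[::-1])))
E
```

```text
[ 0.5246 -0.166   0.2821 -0.0273] 16.16282660001221
[ 0.5198 -0.1614  0.2807  0.    ] 16.08153658020494
[ 0.5284 -0.158   0.2823 -0.0098] 16.17362495149737
[ 0.5247 -0.1631  0.2849  0.    ] 16.32338657496583
[ 0.5236 -0.1619  0.2827 -0.0029] 16.196888086320246
[ 0.5227 -0.1623  0.2839  0.    ] 16.26536205023956
[[-1.3, -0.7], [1.5, -1.5], [1.8, 4.3], [-1.1, 1.9], [0.6, 0.3], [0.8, -0.1], [1.5, 2.0], [0.3, -3.4], [-0.2, -4.5], [-1.4, -3.8], [1.3, -3.1], [-0.2, -2.1], [-2.9, 0.9], [-2.4, 1.9], [-0.3, 1.3], [-1.8, 0.3], [-0.9, -2.6], [-2.1, -0.7], [3.5, -2.4], [1.5, -0.6]]
[array([ 0.611 , -0.1052]), array([ 0.6168, -0.1659])] 95.42036609122918
```

Manual frame readings disagree by several mm, so I carry the panel towards the frame and read the frame's edges in the wrist views beside the panel.

Request:
{"fn": "play_rows", "kwargs": {"moves": [{"claw":7.7,"delta_pos":[0.2,-2,-4],"twist":0},{"claw":7.7,"delta_pos":[0.4,-5,-8],"twist":0},{"claw":7.7,"delta_pos":[0.7,-8,-12],"twist":0},{"claw":7.7,"delta_pos":[0.7,-10,-14.5],"twist":0},{"claw":7.7,"delta_pos":[0.7,-10,-14.5],"twist":0},{"claw":7.7,"delta_pos":[0.7,-10,-14.5],"twist":0},{"claw":7.7,"delta_pos":[0.7,-10,-14.5],"twist":0}]}}

```text
clock: 6.92
tcp_pos: [0.5172, 0.0804, 0.2894]
orientation: [-0.002, 0.066, 0.998, 0.0]
wrist_force: [-0.4, -0.1, -2.7]
finger_gap: 0.0793
```

```bash
python3 - <<'E'
from h import *
i,im=shot("wrist","w5");s=get_state();print(s["clock"],s["tcp_pos"],proj(i,[[.43,-.19,.044],[.62,-.132,.0565],[.525,-.16,.022]]))
E
```

```text
6.975 [0.5173 0.0804 0.2897] [[ 37.1963 150.5856]
 [138.3504 320.2746]
 [105.5899 232.5328]]
```

Request:
{"fn": "play_rows", "kwargs": {"moves": [{"claw":7.7,"delta_pos":[0,-2,0],"twist":0},{"claw":7.7,"delta_pos":[0,-5,0],"twist":0},{"claw":7.7,"delta_pos":[0,-7,0],"twist":0},{"claw":7.7,"delta_pos":[0,-8,0],"twist":0},{"claw":7.7,"delta_pos":[0,-8,0],"twist":0},{"claw":7.7,"delta_pos":[0,-8,0],"twist":0},{"claw":7.7,"delta_pos":[0,-8,0],"twist":0}]}}

```text
clock: 7.85
tcp_pos: [0.5075, 0.0011, 0.2913]
orientation: [0.0, 0.066, 0.998, 0.0]
wrist_force: [0.3, 0.1, -3.5]
finger_gap: 0.0801
```

```bash
python3 - <<'E'
from h import *
i,im=shot("wrist","w6");s=get_state();print(s["clock"],s["tcp_pos"])
a=cv2.imread("pics/w5.png")
out=np.zeros((600,800,3),np.uint8);out[:480,:400]=a[:,:400] ;out[:480,400:]=im[:,:400]
cv2.imwrite("pics/m6.png",out[:480])
E
```

```text
7.9 [0.5075 0.001  0.2913]
```

View pics/m6.png

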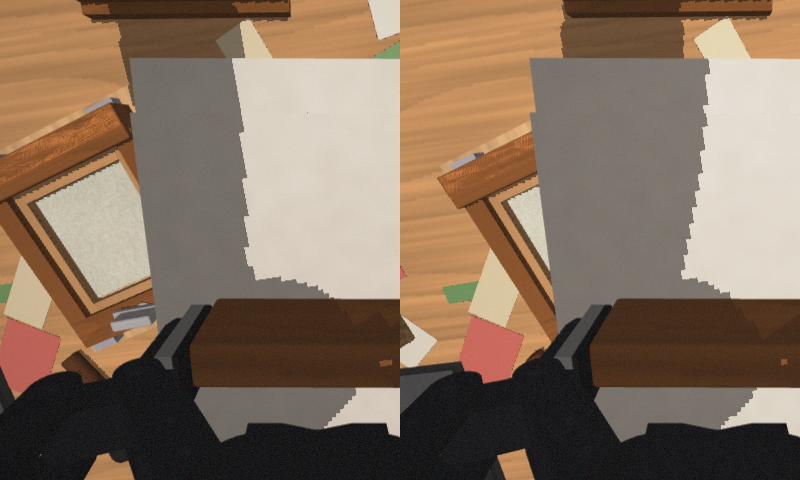

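The left half (w5) shows the lip corner at (130,105), the frame's far-right corner at (88,345), and the turn button near (135,315), lying along the wall. The right half (w6) shows the lip's right end at (40,178) and (62,208). I refine the frame pose from its edges.

```bash
cat > icp.py <<'E'
from fitpanel import *
from scipy.ndimage import map_coordinates
E_=[((-.1105,-.091,.044),(-.1105,.091,.044)),((-.0685,-.091,.044),(-.0685,.091,.044)),((-.1105,-.091,.044),(-.0685,-.091,.044)),
((-.0685,-.091,.032),(.1105,-.091,.032)),((.1105,-.091,.032),(.1105,.091,.032)),((-.0685,-.069,.032),(.0825,-.069,.032)),((.0825,-.069,.032),(.0825,.069,.032)),
((-.0685,.091,.032),(.1105,.091,.032)),((-.0685,.069,.032),(.0825,.069,.032))]
def icp(views,p,its=12,w=6):
    for k in range(its):
        ww=max(2.5,w-k*.5);rows=[]
        for i,g,ok in views:
            for a,b in E_:
                L=np.linspace(a,b,40);W=(yawT(p[0],p[1],p[2])@np.c_[L,np.ones(40)].T).T[:,:3];q=proj(i,W)
                d=q[-1]-q[0];n=np.array([-d[1],d[0]])/np.linalg.norm(d)
                t=np.arange(-ww,ww+.1,.5)
                for l,u in zip(L,q):
                    P=u+t[:,None]*n
                    if not ok(u): continue
                    v=map_coordinates(g,[P[:,1],P[:,0]],order=1,mode="nearest");m=v.argmax()
                    if v[m]>40: rows.append((i,l,u+t[m]*n,n))
        f=lambda x:np.array([(proj(i,(yawT(*x[:3])@np.r_[l,1])[:3])[0]-u)@n for i,l,u,n in rows])
        r=least_squares(f,p,loss="soft_l1",f_scale=.7);p=r.x
    return p,np.abs(f(p)),rows
def grad(im):
    g=cv2.GaussianBlur(cv2.cvtColor(im,cv2.COLOR_BGR2GRAY),(3,3),.7).astype(np.float32);return np.hypot(cv2.Sobel(g,-1,1,0),cv2.Sobel(g,-1,0,1))
E
python3 - <<'E'
from icp import *
V=[];ims=[]
okf={"w5":lambda u:0<u[0]<128+max(0,(u[1]-60)*.09) and 0<u[1]<348,"w6":lambda u:0<u[0]<128+max(0,(u[1]-60)*.09) and 0<u[1]<340}
for n in ("w5","w6"):
    i=np.load(f"pics/{n}.npy",allow_pickle=True).item();im=cv2.imread(f"pics/{n}.png");ims.append(im);V.append((i,grad(im),okf[n]))
cl=[(V[0][0],np.array([[-.1105,.091,.044],[.1105,-.091,.032]]),np.array([[130,105],[88,345]])),(V[1][0],np.array([[-.1105,-.091,.044],[-.0685,-.091,.044]]),np.array([[40,178],[62,208]]))]
p0,r=fit(cl,[.523,-.162,.28,0],False);print("clicks",p0,r.round(1))
for o in (V[:1],V[1:],V):
    p,r,rows=icp(o,np.array(p0[:3]));print(p,np.degrees(p[2]),"median res",np.median(r),len(r),(r<1).mean())
for (i,g,ok),im,x0 in zip(V,ims,(0,400)):
    for a,b in E_:
        q=proj(i,(yawT(*p)@np.c_[np.linspace(a,b,2),np.ones(2)].T).T[:,:3])
        cv2.line(im,*[tuple(int(round(v)) for v in u) for u in q],(0,255,0),1)
cv2.imwrite("pics/m7.png",cv2.resize(np.hstack([ims[0][60:360,:200],ims[1][60:360,:200]]),None,fx=2,fy=2,interpolation=cv2.INTER_NEAREST))
E
```

```text
clicks [ 0.5278 -0.1574  0.2396  0.    ] [-8.8 -0.5 -3.6  1.5  2.8 -6.   3.1  1.8]
[ 0.5266 -0.1621  0.2896] 16.59208253893279 median res 0.010392317380792547 179 0.8156424581005587
[ 0.5261 -0.162   0.2862] 16.397511519207345 median res 0.030112065128259397 158 0.8354430379746836
[ 0.5265 -0.162   0.2869] 16.438105434676864 median res 0.026879369389969914 339 0.8082595870206489
```

View pics/m7.png

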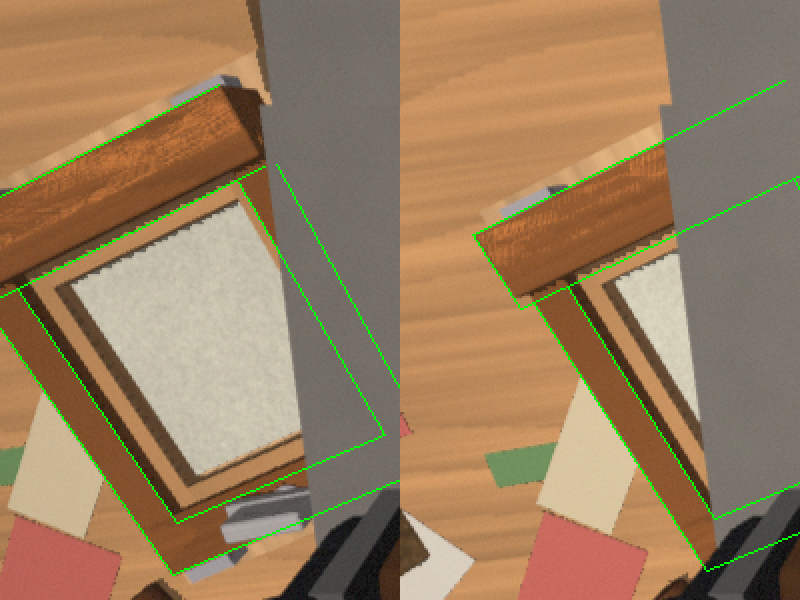

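```bash
cat >> h.py <<'E'
FR=(.5265,-.162,.2869)
def fw(x,y,z): return (yawT(*FR)@[x,y,z,1])[:3]
def wf(P): return (np.linalg.inv(yawT(*FR))@np.r_[P,1])[:3]
JAW=np.pi/2+FR[2]
E
python3 - <<'E'
from h import *
s=get_state();print(delta(fw(-.150,0,.1),JAW),s["joint_pos"])
E
```

```text
(array([  9.6894, -22.0075,  19.1228]), np.float64(-23.95730120811111)) [-0.1564  0.1706  0.0062  1.4063  0.0002 -0.0252]
```

Request:
{"fn": "play_rows", "kwargs": {"moves": [{"claw":7.7,"delta_pos":[1.5,-3.5,0],"twist":-4},{"claw":7.7,"delta_pos":[3.5,-8,0],"twist":-9},{"claw":7.7,"delta_pos":[5.5,-12.5,0],"twist":-14},{"claw":7.7,"delta_pos":[7.5,-17,0],"twist":-19},{"claw":7.7,"delta_pos":[9.2,-21,2],"twist":-23},{"claw":7.7,"delta_pos":[9.7,-22,6],"twist":-24},{"claw":7.7,"delta_pos":[9.7,-22,11],"twist":-24},{"claw":7.7,"delta_pos":[9.7,-22,15],"twist":-24},{"claw":7.7,"delta_pos":[9.7,-22,18],"twist":-24},{"claw":7.7,"delta_pos":[9.7,-22,19.1],"twist":-24},{"claw":7.7,"delta_pos":[9.7,-22,19.1],"twist":-24},{"claw":7.7,"delta_pos":[9.7,-22,19.1],"twist":-24}]}}

```text
clock: 9.4
tcp_pos: [0.3833, -0.2055, 0.1016]
orientation: [0.001, -0.143, 0.99, -0.001]
wrist_force: [-0.1, 0.6, -2.6]
finger_gap: 0.0791
```

```bash
python3 - <<'E'
from h import *
s=get_state();print(s["clock"],wf(s["tcp_pos"]),s["joint_pos"],delta(fw(-.150,0,.1),JAW),s["wrist_force"])
i=imaging.camera_info("wrist");
E
```

```text
9.4 [-0.1497 -0.0012  0.1016] [-0.6772  0.1308 -0.5233  0.9144  0.0001 -0.9642] (array([0.0328, 0.1197, 0.157 ]), np.float64(0.005604721076181127)) [-0.122   0.5578 -2.5562]
```

Request:
{"fn": "play_rows", "kwargs": {"moves": [{"claw":7.7,"delta_pos":[0,0.1,2],"twist":0},{"claw":7.7,"delta_pos":[0,0.1,4],"twist":0},{"claw":7.7,"delta_pos":[0,0.1,5],"twist":0},{"claw":7.7,"delta_pos":[0,0.1,5.3],"twist":0},{"claw":7.7,"delta_pos":[0,0.1,5.6],"twist":0}]}}

```text
clock: 10.02
tcp_pos: [0.3807, -0.2047, 0.0459]
orientation: [-0.002, -0.142, 0.99, -0.001]
wrist_force: [-12.9, -1.5, 14.6]
finger_gap: 0.0796
```

```bash
cat > tilt.py <<'E'
from h import *
def vt(th,zp=-.030,r=.036):  # row & width of tongue top edge for tilt th(deg); pivot at tool z zp, underside r below pivot
    a=np.radians(th);x,z=-.095,-(r-.005)
    X=x*np.cos(a)-z*np.sin(a);Z=x*np.sin(a)+z*np.cos(a)   # panel +x fwd, Z up
    d=np.array([-X-.0711,zp-Z+.1427]);yc=-.9579*d[0]-.2872*d[1];zc=-.2872*d[0]+.9579*d[1]
    return 242.7+380*yc/zc,380*.13/zc
def look(n):
    i,im=shot("wrist",n);g=cv2.cvtColor(im,cv2.COLOR_BGR2HSV)
    m=((g[...,1]<60)&(g[...,2]>70)).astype(np.uint8);m=cv2.morphologyEx(m,cv2.MORPH_OPEN,np.ones((5,5)))
    k,l,st,_=cv2.connectedComponentsWithStats(m);b=max(range(1,k),key=lambda j:st[j,4] if l[150:260,250:390].ravel().tolist().count(j) else 0)
    mm=l==b;rows=[int(np.argmax(mm[:,c])) for c in (200,260,317,370,430)];xs=[(r,int(np.argmax(mm[r])),639-int(np.argmax(mm[r][::-1]))) for r in (max(rows)+8,max(rows)+20)]
    print("top rows",rows,"edges",xs)
    s=get_state();print("clock",s["clock"],"tcp frame",wf(s["tcp_pos"]),"F",s["wrist_force"],"gap",s["finger_gap"])
if __name__=="__main__":
    import sys
    if len(sys.argv)>2: print([(t,np.round(vt(t),1)) for t in (-5,0,5,10,15,20,25)])
    look(sys.argv[1])
E
python3 tilt.py w8 x
```

```text
[(-5, array([ 43.5, 404.7])), (0, array([ 56.3, 377.7])), (5, array([ 69.5, 354.2])), (10, array([ 83. , 333.6])), (15, array([ 96.7, 315.5])), (20, array([110.5, 299.7])), (25, array([124.4, 285.9]))]
top rows [67, 68, 68, 68, 68] edges [(76, 140, 495), (88, 141, 494)]
clock 10.075 tcp frame [-0.1521  0.0003  0.0456] F [-11.134   -1.2505   9.892 ] gap 0.07930317994132444
```

Request:
{"fn": "play_rows", "kwargs": {"moves": [{"claw":7.7,"delta_pos":[0.3,0,0.1],"twist":0},{"claw":7.7,"delta_pos":[0.5,0,0.25],"twist":0},{"claw":7.7,"delta_pos":[0.7,0,0.4],"twist":0},{"claw":7.7,"delta_pos":[0.9,0,0.55],"twist":0},{"claw":7.7,"delta_pos":[1.1,0,0.7],"twist":0}]}}

```text
clock: 10.7
tcp_pos: [0.372, -0.2078, 0.0375]
orientation: [0.0, -0.143, 0.99, -0.001]
wrist_force: [2.1, -0.5, 2.9]
finger_gap: 0.0794
```

```bash
python3 tilt.py w9
```

```text
top rows [94, 94, 94, 94, 94] edges [(102, 157, 477), (114, 157, 477)]
clock 10.75 tcp frame [-0.1616  0.      0.0372] F [ 2.2025 -0.2327  3.4011] gap 0.07962133143498067
```

```bash
python3 - <<'E'
from h import *
print(delta(fw(.0205,0,.11),JAW),delta(fw(.0205,0,.07),JAW))
E
```

```text
(array([-18.2068,  -0.0014,  -7.2774]), np.float64(-0.0307249794195235)) (array([-18.2069,   0.0033,  -3.2774]), np.float64(-0.0307249794195235))
```

Request:
{"fn": "play_rows", "kwargs": {"moves": [{"claw":7.7,"delta_pos":[0,0,-2],"twist":0},{"claw":7.7,"delta_pos":[0,0,-5],"twist":0},{"claw":7.7,"delta_pos":[-1,0,-7.2],"twist":0},{"claw":7.7,"delta_pos":[-4,0,-7.2],"twist":0},{"claw":7.7,"delta_pos":[-8,0,-7.2],"twist":0},{"claw":7.7,"delta_pos":[-12,0,-7.2],"twist":0},{"claw":7.7,"delta_pos":[-15,0,-7.2],"twist":0},{"claw":7.7,"delta_pos":[-17.5,0,-7.2],"twist":0},{"claw":7.7,"delta_pos":[-18.2,0,-7.2],"twist":0},{"claw":7.7,"delta_pos":[-18.2,0,-7.2],"twist":0},{"claw":7.7,"delta_pos":[-18.2,0,-7.2],"twist":0}]}}

```text
clock: 12.12
tcp_pos: [0.5445, -0.1556, 0.1087]
orientation: [-0.001, -0.143, 0.99, 0.0]
wrist_force: [-0.1, -1.1, -3.0]
finger_gap: 0.0794
```

```bash
python3 tilt.py w10; python3 - <<'E'
from h import *
# predicted lip front edge / tip rows in wrist view
i=np.load("pics/w10.npy",allow_pickle=True).item();im=cv2.imread("pics/w10.png")
for P in ((-.0685,.091,.044),(-.0685,-.091,.044),(-.1105,.091,.044),(-.1105,-.091,.044),(.1105,.091,.032),(.1105,-.091,.032)):print(P,proj(i,fw(*P)))
cv2.imwrite("pics/w10c.png",im[:420])
E
```

```text
top rows [94, 94, 94, 94, 94] edges [(102, 157, 477), (114, 157, 476)]
clock 12.175 tcp frame [0.0193 0.0008 0.109 ] F [-0.0434 -0.1389 -2.3228] gap 0.0794038374451589
(-0.0685, 0.091, 0.044) [[495.8955  96.711 ]]
(-0.0685, -0.091, 0.044) [[140.2391  96.8731]]
(-0.1105, 0.091, 0.044) [[507.6141   3.2968]]
(-0.1105, -0.091, 0.044) [[128.6382   3.4833]]
(0.1105, 0.091, 0.032) [[452.3994 380.9346]]
(0.1105, -0.091, 0.032) [[183.2509 381.0276]]
```

View pics/w10c.png

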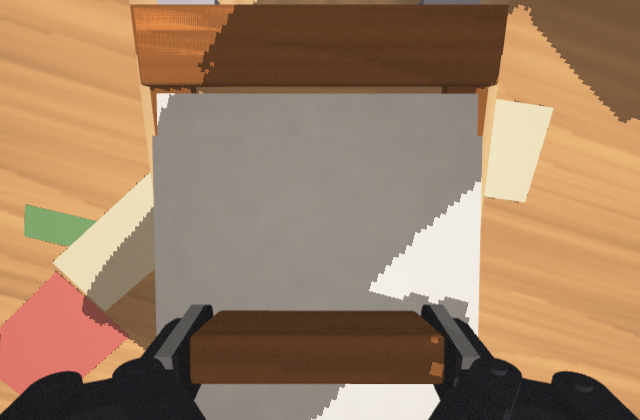

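Lip front edge shows at row ~85–90, lip from column 131 to 508. The tongue edge is at row 94, columns 157–477, just clear of the lip and centred to about 1 mm. Going down and under.

Request:
{"fn": "play_rows", "kwargs": {"moves": [{"claw":7.7,"delta_pos":[0,0.08,2],"twist":0},{"claw":7.7,"delta_pos":[0,0.08,3.5],"twist":0},{"claw":7.7,"delta_pos":[0.15,0.08,4.5],"twist":0},{"claw":7.7,"delta_pos":[0.25,0.08,5.1],"twist":0},{"claw":7.7,"delta_pos":[0.3,0.08,5.3],"twist":0},{"claw":7.7,"delta_pos":[0.3,0.08,5.3],"twist":0}]}}

```text
clock: 12.92
tcp_pos: [0.5432, -0.1557, 0.057]
orientation: [0.0, -0.143, 0.99, -0.0]
wrist_force: [-0.7, 1.2, 0.5]
finger_gap: 0.0797
```

```bash
python3 tilt.py w11
```

```text
top rows [95, 95, 95, 95, 95] edges [(103, 158, 476), (115, 158, 476)]
clock 12.975 tcp frame [0.0178 0.0013 0.057 ] F [-2.0914  1.8394  2.2712] gap 0.07964101086871171
```

Request:
{"fn": "play_rows", "kwargs": {"moves": [{"claw":7.7,"delta_pos":[0.2,0,-0.1],"twist":0},{"claw":7.7,"delta_pos":[0.4,0,0],"twist":0},{"claw":7.7,"delta_pos":[0.6,0,0.1],"twist":0},{"claw":7.7,"delta_pos":[0.6,0,0.1],"twist":0}]}}

```text
clock: 13.48
tcp_pos: [0.5366, -0.1573, 0.0549]
orientation: [-0.0, -0.143, 0.99, 0.0]
wrist_force: [-0.0, 0.6, -3.4]
finger_gap: 0.0797
```

```bash
python3 tilt.py w12
```

```text
top rows [94, 95, 95, 95, 95] edges [(103, 157, 476), (115, 158, 476)]
clock 13.525 tcp frame [0.0113 0.0016 0.055 ] F [-1.0362  0.4324 -2.6642] gap 0.07957860135758268
```

```bash
python3 - <<'E'
from h import *
i=np.load("pics/w12.npy",allow_pickle=True).item();im=cv2.imread("pics/w12.png")
for P in ((-.0685,0,.035),(-.0735,0,.044),(-.0685,0,.044)):print(P,proj(i,fw(*P)))
print([tuple(map(int,im[r,317])) for r in range(80,112,2)])
i0=np.load("pics/w10.npy",allow_pickle=True).item()
for P in ((-.0685,0,.035),(-.0735,0,.044),(-.0685,0,.044)):print(P,proj(i0,fw(*P)))
im0=cv2.imread("pics/w10.png");print([tuple(map(int,im0[r,317])) for r in range(70,100,2)])
E
```

```text
(-0.0685, 0, 0.035) [[316.8268 108.6913]]
(-0.0735, 0, 0.044) [[316.8327  93.4363]]
(-0.0685, 0, 0.044) [[316.8304 107.4627]]
[(36, 59, 93), (38, 59, 92), (35, 57, 91), (39, 61, 94), (31, 54, 84), (36, 53, 80), (27, 47, 70), (89, 110, 130), (135, 144, 152), (134, 143, 151), (134, 144, 151), (135, 144, 151), (137, 143, 154), (135, 143, 152), (136, 144, 152), (135, 144, 153)]
(-0.0685, 0, 0.035) [[317.9944  98.1961]]
(-0.0735, 0, 0.044) [[318.0615  86.2799]]
(-0.0685, 0, 0.044) [[318.055  96.792]]
[(39, 62, 93), (38, 61, 91), (37, 62, 93), (37, 57, 89), (31, 55, 89), (24, 54, 84), (29, 54, 87), (30, 49, 77), (47, 68, 92), (66, 96, 128), (67, 95, 129), (67, 95, 130), (126, 136, 145), (133, 139, 147), (131, 141, 149)]
```

Request:
{"fn": "play_rows", "kwargs": {"moves": [{"claw":7.7,"delta_pos":[0.1,0,0.2],"twist":0},{"claw":7.7,"delta_pos":[0.3,0,0.2],"twist":0},{"claw":7.7,"delta_pos":[0.5,0,0.2],"twist":0},{"claw":7.7,"delta_pos":[0.6,0,0.2],"twist":0},{"claw":7.7,"delta_pos":[0.6,0,0.2],"twist":0}]}}

```text
clock: 14.15
tcp_pos: [0.5314, -0.159, 0.0534]
orientation: [0.0, -0.143, 0.99, 0.0]
wrist_force: [-0.4, 0.6, -2.5]
finger_gap: 0.0796
```

```bash
python3 tilt.py w13; python3 - <<'E'
import cv2
im=cv2.imread("pics/w13.png");print([tuple(map(int,im[r,317])) for r in range(86,150,3)]);cv2.imwrite("pics/w13c.png",cv2.resize(im[40:240,120:520],None,fx=2,fy=2))
E
```

```text
top rows [108, 108, 108, 108, 108] edges [(116, 158, 476), (128, 158, 476)]
clock 14.2 tcp frame [0.0056 0.0014 0.0534] F [-1.1972  0.4573 -2.7965] gap 0.07975474877313826
[(38, 60, 94), (34, 57, 93), (34, 60, 95), (35, 60, 92), (33, 56, 92), (35, 58, 91), (31, 51, 84), (28, 45, 68), (136, 146, 154), (135, 144, 150), (137, 144, 153), (136, 146, 155), (139, 148, 155), (138, 146, 154), (138, 147, 156), (138, 148, 158), (141, 151, 158), (137, 144, 154), (138, 146, 156), (135, 143, 152), (140, 148, 157), (137, 147, 155)]
```

View pics/w13c.png

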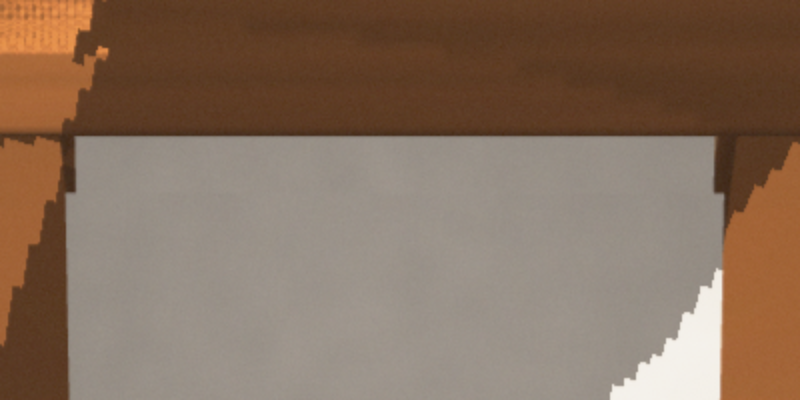

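The tongue is now under the lip: the lip's front edge (row 108) hides the tip and the step line is at row 136, with side gaps of about 5–9 px. Push in ~5 mm more, then rotate down.

Request:
{"fn": "play_rows", "kwargs": {"moves": [{"claw":7.7,"delta_pos":[0.3,0,0.15],"twist":0},{"claw":7.7,"delta_pos":[0.55,0,0.25],"twist":0},{"claw":7.7,"delta_pos":[0.55,0,0.3],"twist":0},{"claw":7.7,"delta_pos":[0.36,0,0.6],"twist":0},{"claw":7.7,"delta_pos":[0.17,0,0.9],"twist":0},{"claw":7.7,"delta_pos":[0.17,0,0.9],"twist":0}]}}

```text
clock: 14.95
tcp_pos: [0.5299, -0.1595, 0.0442]
orientation: [-0.0, -0.143, 0.99, -0.0]
wrist_force: [-0.5, -0.3, -1.0]
finger_gap: 0.0796
```

```bash
cat > step.py <<'E'
from tilt import *
import sys
look(sys.argv[1]);im=cv2.imread(f"pics/{sys.argv[1]}.png")
g=cv2.GaussianBlur(im,(31,1),0).astype(int)[:,270:370].mean((1,2));d=np.diff(g)
print("row steps",[(r,round(d[r],1)) for r in range(80,300) if abs(d[r])>2.0])
E
python3 step.py w14
```

```text
top rows [111, 111, 111, 111, 111] edges [(119, 153, 481), (131, 148, 486)]
clock 15.0 tcp frame [0.004  0.0014 0.0442] F [-1.2451  0.3032 -0.4358] gap 0.07962517628853656
row steps [(107, np.float64(-2.4)), (108, np.float64(-3.3)), (109, np.float64(-2.8)), (110, np.float64(82.2)), (111, np.float64(13.7))]
```

Request:
{"fn": "play_rows", "kwargs": {"moves": [{"claw":7.7,"delta_pos":[-0.2,0,0.35],"twist":0},{"claw":7.7,"delta_pos":[-0.4,0,0.7],"twist":0},{"claw":7.7,"delta_pos":[-0.55,0,1.0],"twist":0},{"claw":7.7,"delta_pos":[-0.65,0,1.25],"twist":0},{"claw":7.7,"delta_pos":[-0.65,0,1.25],"twist":0}]}}

```text
clock: 15.62
tcp_pos: [0.5363, -0.1576, 0.0316]
orientation: [0.0, -0.143, 0.99, 0.0]
wrist_force: [-1.0, -0.1, 0.5]
finger_gap: 0.0795
```

```bash
python3 step.py w15
```

```text
top rows [88, 88, 88, 88, 88] edges [(96, 137, 496), (108, 139, 495)]
clock 15.675 tcp frame [0.0107 0.0014 0.0317] F [ 0.7035 -0.1476 -0.2195] gap 0.07968818854041328
row steps [(81, np.float64(-2.2)), (84, np.float64(-3.0)), (85, np.float64(-3.1)), (87, np.float64(60.7)), (88, np.float64(29.6)), (89, np.float64(5.0)), (299, np.float64(-38.3))]
```

Request:
{"fn": "play_rows", "kwargs": {"moves": [{"claw":7.7,"delta_pos":[-0.05,0,0.2],"twist":0},{"claw":7.7,"delta_pos":[-0.08,0,0.35],"twist":0},{"claw":7.7,"delta_pos":[-0.08,0,0.4],"twist":0},{"claw":7.7,"delta_pos":[-0.08,0,0.4],"twist":0}]}}

```text
clock: 16.18
tcp_pos: [0.5375, -0.1574, 0.0281]
orientation: [0.001, -0.143, 0.99, -0.0]
wrist_force: [3.3, 1.9, 2.7]
finger_gap: 0.0796
```

```bash
python3 step.py w16
```

```text
top rows [83, 83, 83, 84, 84] edges [(92, 133, 501), (104, 135, 499)]
clock 16.225 tcp frame [0.0117 0.0013 0.0281] F [3.2023 1.5233 2.7967] gap 0.07967075092565705
row steps [(80, np.float64(-2.2)), (82, np.float64(59.4)), (83, np.float64(29.7)), (84, np.float64(4.8)), (297, np.float64(-17.0)), (298, np.float64(-46.4)), (299, np.float64(-22.1))]
```

```bash
cat > plane.py <<'E'
from h import *
import sys
def plane(n,lo,hi):
    im=cv2.imread(f"pics/{n}.png");g=cv2.cvtColor(im,cv2.COLOR_BGR2HSV);m=((g[...,1]<60)&(g[...,2]>70)).astype(np.uint8)
    m=cv2.morphologyEx(m,cv2.MORPH_OPEN,np.ones((5,5)));m=cv2.morphologyEx(m,cv2.MORPH_CLOSE,np.ones((9,9)))
    X=[];Z=[]
    for r in range(lo,hi):
        c=m[r];a=317
        while a>0 and c[a-1]:a-=1
        b=317
        while b<639 and c[b+1]:b+=1
        d=380*.13/(b-a+1);y=(r-242.7)/380*d
        X.append(-.9579*y-.2872*d+.0711);Z.append(-.2872*y+.9579*d-.1427)
    X=np.array(X);Z=np.array(Z);k=np.polyfit(X,Z,1)
    for _ in range(5):
        e=abs(Z-np.polyval(k,X));ok=e<max(.0008,np.median(e)*2);k=np.polyfit(X[ok],Z[ok],1)
    print(n,"tilt deg",np.degrees(np.arctan(k[0])).round(2),"board-top below TCP at x=0 (mm)",k[1]*1e3,"x range",X[ok].min(),X[ok].max(),ok.sum())
for a in sys.argv[1:]:
    n,lo,hi=a.split(",");plane(n,int(lo),int(hi))
E
python3 plane.py w4,120,280 w10,140,290 w12,145,290 w14,140,290 w15,125,285 w16,120,285
```

```text
w4 tilt deg 0.11 board-top below TCP at x=0 (mm) -4.1711845427849985 x range 0.014750571987951808 0.07401920561497324 160
w10 tilt deg -16.86 board-top below TCP at x=0 (mm) 5.743196599496569 x range 0.009325139009287928 0.06492738891752577 112
w12 tilt deg 14.13 board-top below TCP at x=0 (mm) -3.998494872636077 x range 0.009325139009287928 0.06495595106382977 145
w14 tilt deg 10.7 board-top below TCP at x=0 (mm) -4.478737501194619 x range 0.009893619325153369 0.06697387286135692 150
w15 tilt deg 3.25 board-top below TCP at x=0 (mm) -5.594852388147675 x range 0.012875165361445784 0.07238182486338796 160
w16 tilt deg 1.06 board-top below TCP at x=0 (mm) -5.673710994849116 x range 0.01305001471471471 0.07401142106666667 165
```

Request:
{"fn": "play_rows", "kwargs": {"moves": [{"claw":7.7,"delta_pos":[-0.03,0,0.1],"twist":0},{"claw":7.7,"delta_pos":[-0.05,0,0.2],"twist":0},{"claw":7.7,"delta_pos":[-0.05,0,0.25],"twist":0}]}}

```text
clock: 16.6
tcp_pos: [0.5377, -0.1575, 0.0267]
orientation: [0.001, -0.143, 0.99, -0.0]
wrist_force: [-1.0, 2.8, 14.3]
finger_gap: 0.0797
```

```bash
python3 step.py w17; python3 plane.py w17,120,285
```

```text
top rows [82, 82, 82, 82, 82] edges [(90, 131, 503), (102, 133, 501)]
clock 16.65 tcp frame [0.012  0.0012 0.0267] F [ 0.2352  1.9549 12.4481] gap 0.07986657380622118
row steps [(81, np.float64(59.9)), (82, np.float64(29.1)), (83, np.float64(4.8)), (297, np.float64(-42.9)), (298, np.float64(-35.1)), (299, np.float64(-6.7))]
w17 tilt deg 0.04 board-top below TCP at x=0 (mm) -5.427029259786795 x range 0.01305001471471471 0.07398831455026454 165
```

Tilt now reads 0.04° and the board top is at 32 mm, so the panel is seated. Releasing and rising to measure the turn button.

Request:
{"fn": "play_rows", "kwargs": {"moves": [{"claw":7.7,"delta_pos":[0,0,-0.15],"twist":0},{"claw":8.54,"delta_pos":[0,0,-0.15],"twist":0},{"claw":8.54,"delta_pos":[0,0,-0.15],"twist":0},{"claw":8.54,"delta_pos":[0,0,-0.15],"twist":0},{"claw":8.54,"delta_pos":[0,0,-2],"twist":0},{"claw":8.54,"delta_pos":[0,0,-5],"twist":0},{"claw":8.54,"delta_pos":[0,0,-9],"twist":0},{"claw":8.54,"delta_pos":[0.5,0,-12],"twist":0},{"claw":8.54,"delta_pos":[1,0,-14],"twist":0},{"claw":8.54,"delta_pos":[1,0,-14],"twist":0},{"claw":8.54,"delta_pos":[1,0,-14],"twist":0}]}}

```text
clock: 18.02
tcp_pos: [0.5273, -0.1599, 0.1643]
orientation: [-0.001, -0.143, 0.99, 0.0]
wrist_force: [-0.8, 0.4, -0.3]
finger_gap: 0.0851
```

```bash
python3 - <<'E'
from h import *
i,im=shot("wrist","w18");s=get_state();print(s["clock"],wf(s["tcp_pos"]),s["finger_gap"],s["wrist_force"])
for q in("turn_grip","turn_button","panel_grip"):print(q,[(np.round(d["extent"]).tolist(),round(d["conf"],2)) for d in spotter.spot_in("wrist",q)])
for P in ((.1005,0,.0685),(.1005,0,.0445),(-.0685,0,.035),(.08,.065,.032),(.08,-.065,.032),(.023,.04,.068),(.007,.04,.068)):print(P,proj(i,fw(*P)))
cv2.imwrite("pics/w18c.png",cv2.resize(im[60:400,140:500],None,fx=1.75,fy=1.75))
E
```

```text
18.075 [0.0012 0.0019 0.1639] 0.08568471476837525 [-0.7838 -0.3535  0.4133]
turn_grip [([276.0, 331.0, 364.0, 381.0], 0.79)]
turn_button [([278.0, 329.0, 356.0, 378.0], 0.91)]
panel_grip [([222.0, 124.0, 410.0, 317.0], 0.84)]
(0.1005, 0, 0.0685) [[316.5774 373.413 ]]
(0.1005, 0, 0.0445) [[316.5829 354.7338]]
(-0.0685, 0, 0.035) [[316.6232 132.0404]]
(0.08, 0.065, 0.032) [[397.1533 323.7375]]
(0.08, -0.065, 0.032) [[236.0265 323.7049]]
(0.023, 0.04, 0.068) [[376.0183 273.9545]]
(0.007, 0.04, 0.068) [[377.1041 251.3302]]
```

View pics/w18c.png

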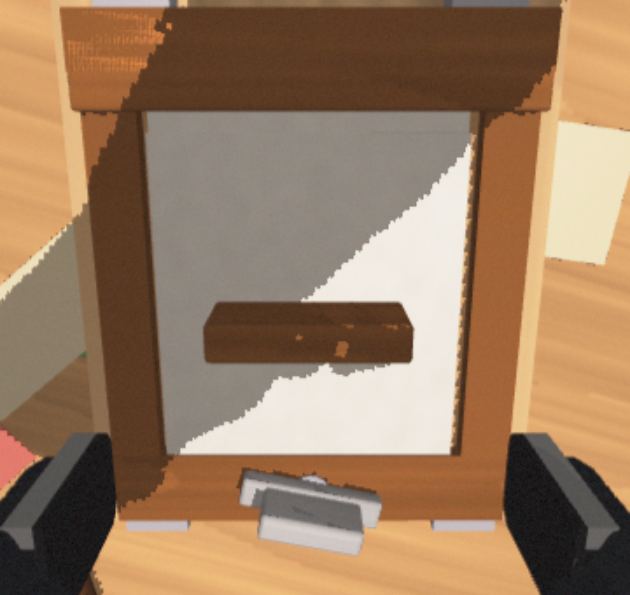

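The panel lies flat in the rebate under the lip (lip edge at crop row 110, batten at (205..412, 325..362)). The fin's top face centre is at crop (311,535), turned about 10° from the wall direction. It sits ~5 mm nearer than my frame pose, the same offset the lip showed, so I correct the pose.

```bash
python3 - <<'E'
from h import *
i=np.load("pics/w18.npy",allow_pickle=True).item()
f=lambda u,v,z:wf(back(i,(140+u/1.75,60+v/1.75),z))
Q=[f(*p,.0685) for p in ((263,517),(364,533),(361,553),(258,538))];print(np.array(Q),np.mean(Q,0))
for a,b in ((0,1),(3,2)):d=Q[b]-Q[a];print("fin len",np.linalg.norm(d),np.degrees(np.arctan2(d[1],d[0])))
B=[f(248,472,.0445),f(380,495,.0445)];d=B[1]-B[0];print("bar",B,np.linalg.norm(d),np.degrees(np.arctan2(d[1],d[0])))
# side-view crosscheck at start
print("lip edge",f(311,109,.044),f(311,111,.035),"free edge panel",f(310,455,.032),"batten",[f(*p,.068) for p in((205,330),(412,330),(205,362),(412,362))])
im=cv2.imread("pics/w18.png");g=cv2.cvtColor(im,cv2.COLOR_BGR2HSV)
m=((g[...,1]<45)&(g[...,2]>90)).astype(np.uint8);m[:325]=0;m[:,:275]=0;m[:,362:]=0;m[382:]=0
ys,xs=np.nonzero(m);print(len(xs),xs.min(),xs.max(),ys.min(),ys.max(),cv2.minAreaRect(np.c_[xs,ys].astype(np.float32)))
for r in range(350,380,2):
    c=[k for k in range(275,362) if g[r,k,1]<60];print(r,c[0] if c else None,c[-1] if c else None,[int(g[r,k,2]) for k in (292,300,310,320,330,340,345)])
E
```

```text
[[ 0.0855 -0.0189  0.0685]
 [ 0.093   0.0228  0.0685]
 [ 0.1027  0.0217  0.0685]
 [ 0.0955 -0.0212  0.0685]] [0.0942 0.0011 0.0685]
fin len 0.042351848844575254 79.6980683131821
fin len 0.043522717700809 80.41659588305697
bar [array([ 0.0783, -0.027 ,  0.0445]), array([0.0899, 0.0317, 0.0445])] 0.05985480037730181 78.91504777922769
lip edge [-0.0747  0.0007  0.044 ] [-0.0741  0.0007  0.035 ] free edge panel [0.0767 0.0004 0.032 ] batten [array([ 0.0051, -0.0392,  0.068 ]), array([0.0051, 0.0388, 0.068 ]), array([ 0.0179, -0.0398,  0.068 ]), array([0.0179, 0.0394, 0.068 ])]
2615 277 357 329 376 ((316.08392333984375, 351.6912841796875), (80.34675598144531, 40.49197769165039), 10.007980346679688)
350 289 357 [108, 108, 100, 110, 105, 102, 113]
352 289 356 [111, 110, 96, 111, 108, 104, 107]
354 289 356 [147, 113, 109, 110, 109, 107, 109]
356 288 355 [199, 170, 109, 108, 108, 107, 108]
358 288 355 [216, 204, 176, 107, 111, 108, 106]
360 288 354 [211, 214, 207, 180, 98, 110, 104]
362 288 346 [210, 212, 217, 207, 181, 112, 108]
364 287 347 [206, 209, 212, 215, 209, 180, 155]
366 288 347 [208, 208, 208, 208, 215, 208, 199]
368 293 346 [196, 211, 208, 207, 208, 212, 210]
370 304 346 [219, 215, 208, 208, 208, 207, 198]
372 315 345 [217, 220, 217, 205, 208, 209, 193]
374 326 345 [221, 218, 220, 216, 200, 203, 193]
376 337 344 [228, 216, 218, 222, 222, 191, 220]
378 None None [229, 218, 218, 220, 224, 223, 227]
```

```bash
sed -i 's/^FR=.*/FR=(.5265-.0050*np.cos(.2869),-.162-.0050*np.sin(.2869),.2869)/' h.py; python3 - <<'E'
from h import *
s=get_state();T=fw(.100,.001,.11);print(T,delta(T,JAW+np.radians(79.9)),delta(fw(.1,.001,.047),JAW)[0],s["joint_pos"])
E
```

```text
[ 0.6173 -0.1342  0.11  ] (array([-9.3831, -0.0977,  5.392 ]), np.float64(-79.90342840398631)) [-9.3926 -0.1067 11.6919] [-0.4401  0.2971 -0.1432  1.1326  0.0001 -0.727 ]
```

Request:
{"fn": "play_rows", "kwargs": {"moves": [{"claw":3.5,"delta_pos":[-1.5,0,0],"twist":-10},{"claw":3.5,"delta_pos":[-3,0,0],"twist":-20},{"claw":3.5,"delta_pos":[-5,0,0],"twist":-30},{"claw":3.5,"delta_pos":[-7,0,1],"twist":-40},{"claw":3.5,"delta_pos":[-8.5,-0.1,2],"twist":-50},{"claw":3.5,"delta_pos":[-9.4,-0.1,3.5],"twist":-60},{"claw":3.5,"delta_pos":[-9.4,-0.1,5],"twist":-70},{"claw":3.5,"delta_pos":[-9.4,-0.1,5.4],"twist":-80},{"claw":3.5,"delta_pos":[-9.4,-0.1,5.4],"twist":-80},{"claw":3.5,"delta_pos":[-9.4,-0.1,5.4],"twist":-80},{"claw":3.5,"delta_pos":[-9.4,-0.1,5.4],"twist":-80}]}}

```text
clock: 19.6
tcp_pos: [0.6184, -0.1346, 0.1116]
orientation: [-0.0, 0.745, -0.667, 0.0]
wrist_force: [0.1, 0.1, 0.2]
finger_gap: 0.0348
```

```bash
python3 - <<'E'
from h import *
i,im=shot("wrist","w19");s=get_state();print(s["clock"],wf(s["tcp_pos"]),s["finger_gap"],s["joint_pos"])
print(delta(fw(.1,.001,.047),JAW+np.radians(79.9)))
a=np.radians(79.9);R2=np.array([[np.cos(a),-np.sin(a)],[np.sin(a),np.cos(a)]])
for c in ((.022,.006),(.022,-.006),(-.022,-.006),(-.022,.006)):
    q=np.array([.1,.001])+R2@c;print(proj(i,fw(*q,.0685)))
g=cv2.cvtColor(im,cv2.COLOR_BGR2HSV);m=((g[...,1]<40)&(g[...,2]>150)).astype(np.uint8)
k,l,st,ce=cv2.connectedComponentsWithStats(m)
for j in range(1,k):
    if 200<st[j,4]<20000 and abs(ce[j,0]-317)<120: ys,xs=np.nonzero(l==j);print(st[j],ce[j],cv2.minAreaRect(np.c_[xs,ys].astype(np.float32)))
for r in range(180,320,10): print(r,[(int(g[r,c,1]),int(g[r,c,2])) for c in range(265,372,8)])
E
```

```text
19.65 [0.1008 0.0003 0.1117] 0.034907894844217906 [-0.3411  0.479  -0.0042  1.087   0.0001 -2.0228]
(array([-0.0533,  0.0985,  6.4652]), np.float64(0.017533035524393465))
[[332.3458 316.1431]]
[[310.1921 316.1255]]
[[309.8086 237.9861]]
[[333.402  238.0011]]
[365  22  34  34 276] [382.7754  40.2138] ((381.5928955078125, 39.290283203125), (35.506370544433594, 25.944034576416016), 72.25532531738281)
[ 341  130  101  109 2962] [393.8737 178.0864] ((387.51837158203125, 175.0844268798828), (102.62360382080078, 89.32231903076172), 44.02898025512695)
[ 353  259  119   75 2967] [404.1466 301.3306] ((403.5535888671875, 306.38177490234375), (134.70729064941406, 40.922245025634766), 29.577838897705078)
[310 271  23  43 823] [321.7096 293.407 ] ((321.2020263671875, 291.9400634765625), (21.188232421875, 42.57635498046875), 1.9091522693634033)
[298 338  21  39 514] [307.9708 356.9222] ((308.1024475097656, 356.97808837890625), (37.71524429321289, 13.898764610290527), 77.90524291992188)
180 [(105, 138), (112, 141), (161, 95), (162, 93), (160, 94), (151, 93), (152, 99), (150, 92), (159, 90), (141, 94
[... 1460 characters left out ...]
74, 180), (170, 171), (146, 212), (10, 244), (10, 244)]
280 [(124, 232), (119, 241), (92, 243), (97, 242), (97, 241), (171, 173), (11, 189), (8, 224), (9, 225), (169, 177), (169, 171), (170, 174), (9, 244), (9, 244)]
290 [(127, 233), (119, 240), (121, 234), (98, 239), (98, 240), (166, 172), (16, 213), (9, 222), (9, 220), (170, 174), (163, 177), (164, 171), (9, 244), (10, 244)]
300 [(9, 89), (8, 32), (125, 233), (107, 228), (107, 227), (162, 170), (12, 217), (11, 222), (14, 214), (166, 175), (163, 181), (168, 168), (54, 33), (11, 90)]
310 [(30, 34), (77, 30), (123, 232), (108, 225), (107, 225), (107, 223), (9, 219), (10, 221), (13, 208), (168, 172), (171, 182), (167, 169), (38, 34), (41, 31)]
```

Request:
{"fn": "play_rows", "kwargs": {"force": 25, "moves": [{"claw":3.5,"delta_pos":[0,0.05,3],"twist":0},{"claw":3.5,"delta_pos":[0,0.05,5.5],"twist":0},{"claw":3.5,"delta_pos":[0,0.05,6.4],"twist":0},{"claw":3.5,"delta_pos":[0,0.05,6.4],"twist":0},{"claw":1.0,"delta_pos":[0,0.05,6.4],"twist":0},{"claw":1.0,"delta_pos":[0,0.05,6.4],"twist":0},{"claw":1.0,"delta_pos":[0,0.05,6.4],"twist":0},{"claw":1.0,"delta_pos":[0,0.05,6.4],"twist":0}]}}

```text
clock: 20.65
tcp_pos: [0.6161, -0.1353, 0.0486]
orientation: [0.001, 0.745, -0.667, -0.0]
wrist_force: [-7.0, -2.2, 5.5]
finger_gap: 0.0117
```

Request:
{"fn": "play_rows", "kwargs": {"moves": [{"claw":1.0,"delta_pos":[0,0,0],"twist":8},{"claw":1.0,"delta_pos":[0,0,0],"twist":16},{"claw":1.0,"delta_pos":[0,0,0],"twist":24},{"claw":1.0,"delta_pos":[0,0,0],"twist":32},{"claw":1.0,"delta_pos":[0,0,0],"twist":40},{"claw":1.0,"delta_pos":[0,0,0],"twist":48},{"claw":1.0,"delta_pos":[0,0,0],"twist":56},{"claw":1.0,"delta_pos":[0,0,0],"twist":64},{"claw":1.0,"delta_pos":[0,0,0],"twist":72},{"claw":1.0,"delta_pos":[0,0,0],"twist":80},{"claw":1.0,"delta_pos":[0,0,0],"twist":80},{"claw":1.0,"delta_pos":[0,0,0],"twist":80}]}}

```text
clock: 22.15
tcp_pos: [0.614, -0.1341, 0.0485]
orientation: [-0.003, -0.143, 0.99, 0.001]
wrist_force: [-11.4, 1.7, 9.0]
finger_gap: 0.0114
```

```bash
python3 - <<'E'
from h import *
s=get_state();print(s["clock"],wf(s["tcp_pos"]),s["finger_gap"],s["wrist_force"],s["ft_torque"],delta(fw(.1,0,.05),JAW))
E
```

```text
22.15 [0.0968 0.002  0.0485] 0.011433460450045946 [-11.3915   1.7082   8.9918] [ 0.1662  2.4227 -0.0632] (array([-0.3153, -0.1984, -0.1485]), np.float64(-0.040086214602959525))
```

Request:
{"fn": "play_rows", "kwargs": {"moves": [{"claw":3.5,"delta_pos":[0.2,0,-0.1],"twist":0},{"claw":3.5,"delta_pos":[0.2,0,-0.1],"twist":0},{"claw":3.5,"delta_pos":[0.2,0,-0.1],"twist":0},{"claw":3.5,"delta_pos":[0.2,0,-2],"twist":0},{"claw":3.5,"delta_pos":[0.2,0,-5],"twist":0},{"claw":5,"delta_pos":[2,0,-9],"twist":0},{"claw":7,"delta_pos":[5,0,-11],"twist":0},{"claw":8.54,"delta_pos":[8.5,0,-11],"twist":0},{"claw":8.54,"delta_pos":[9.5,0,-11],"twist":0},{"claw":8.54,"delta_pos":[9.5,0,-11],"twist":0},{"claw":8.54,"delta_pos":[9.5,0,-11],"twist":0}]}}

```text
clock: 23.52
tcp_pos: [0.5274, -0.1613, 0.157]
orientation: [0.0, -0.143, 0.99, 0.0]
wrist_force: [1.0, -0.7, -0.9]
finger_gap: 0.0853
```

```bash
python3 - <<'E'
from h import *
i,im=shot("wrist","w20");s=get_state();print(s["clock"],wf(s["tcp_pos"]),s["finger_gap"],s["wrist_force"])
for q in("turn_button","turn_grip","panel_grip"):print(q,[(np.round(d["extent"]).tolist(),round(d["conf"],2)) for d in spotter.spot_in("wrist",q)])
for P in ((.1325,0,.0445),(.0685,.007,.0445),(.0685,-.007,.0445),(.0785,.006,.0685),(.0785,-.006,.0685),(.1225,.006,.0685),(.1225,-.006,.0685)):print(P,proj(i,fw(*P)))
g=cv2.cvtColor(im,cv2.COLOR_BGR2HSV);p0=proj(i,fw(.1,0,.05))[0].astype(int);print(p0)
for r in range(p0[1]-50,p0[1]+45,5): print(r,"".join("#" if g[r,c,1]<60 and g[r,c,2]>60 else ("." if g[r,c,1]>90 else "o") for c in range(p0[0]-50,p0[0]+51,2)))
E
```

```text
23.575 [0.0061 0.0004 0.157 ] 0.08521829095340727 [-0.1477  0.5658 -1.0029]
turn_button [([165.0, 42.0, 471.0, 399.0], 0.68), ([310.0, 310.0, 330.0, 400.0], 0.66), ([225.0, 124.0, 415.0, 321.0], 0.66)]
turn_grip [([311.0, 312.0, 331.0, 402.0], 0.86)]
panel_grip [([221.0, 121.0, 414.0, 323.0], 0.94)]
(0.1325, 0, 0.0445) [[318.4537 389.5698]]
(0.0685, 0.007, 0.0445) [[328.0207 316.8315]]
(0.0685, -0.007, 0.0445) [[309.2297 316.8121]]
(0.0785, 0.006, 0.0685) [[327.4042 346.2988]]
(0.0785, -0.006, 0.0685) [[310.0654 346.2799]]
(0.1225, 0.006, 0.0685) [[326.8727 399.6559]]
(0.1225, -0.006, 0.0685) [[310.329 399.636]]
[318 357]
307 ###################################################
312 ###################################################
317 ###################################################
322 ###################################################
327 .....................##########....................
332 .....................##########....................
337 .....................##########....................
342 .....................##########....................
347 ....................############...................
352 .....................##########....................
357 ......................########o....................
362 ......................########.....................
367 ......................########.....................
372 ......................########.....................
377 ......................########.....................
382 ......................########.....................
387 ......................########.....................
392 ......................########.....................
397 ......................o######o.....................
```

```bash
python3 - <<'E'
from h import *
print(delta(fw(.017,.001,.075),JAW))
E
```

```text
(array([-1.1264,  0.0332,  8.189 ]), np.float64(0.026132083200113346))
```

Request:
{"fn": "play_rows", "kwargs": {"moves": [{"claw":8.54,"delta_pos":[-0.5,0,3],"twist":0},{"claw":8.54,"delta_pos":[-1.1,0,6],"twist":0},{"claw":8.54,"delta_pos":[-1.1,0,8.2],"twist":0},{"claw":8.54,"delta_pos":[-1.1,0,8.2],"twist":0},{"claw":8.54,"delta_pos":[-1.1,0,8.2],"twist":0}]}}

```text
clock: 24.35
tcp_pos: [0.5376, -0.1584, 0.0759]
orientation: [0.0, -0.143, 0.99, -0.0]
wrist_force: [-0.2, 0.6, 0.7]
finger_gap: 0.0852
```

```bash
python3 - <<'E'
from h import *
i,im=shot("wrist","w21");s=get_state();print(s["clock"],wf(s["tcp_pos"]))
print(delta(fw(.017,.001,.028),JAW));g=cv2.cvtColor(im,cv2.COLOR_BGR2HSV)
for r in range(270,330,5):
    row=(g[r,:,1]>100);c=[k for k in range(205,430) if row[k]];print(r,c[0] if c else None,c[-1] if c else None,len(c))
# finger inner edges (dark) around row 320
print([ (c,int(g[330,c,2])) for c in list(range(196,214,2))+list(range(420,438,2))])
E
```

```text
24.4 [0.0169 0.     0.0764]
(array([0.0015, 0.1032, 4.838 ]), np.float64(-0.00025328050970243904))
270 236 402 167
275 233 405 173
280 230 408 179
285 228 410 183
290 228 410 183
295 229 410 182
300 229 409 181
305 229 409 181
310 229 409 181
315 None None 0
320 None None 0
325 None None 0
[(196, 26), (198, 26), (200, 28), (202, 31), (204, 26), (206, 139), (208, 138), (210, 138), (212, 139), (420, 238), (422, 238), (424, 237), (426, 238), (428, 220), (430, 28), (432, 26), (434, 22), (436, 30)]
```

Request:
{"fn": "play_rows", "kwargs": {"force": 60, "moves": [{"claw":8.54,"delta_pos":[0,0.09,1],"twist":0},{"claw":8.54,"delta_pos":[0,0.09,2.5],"twist":0},{"claw":8.54,"delta_pos":[0,0.09,4],"twist":0},{"claw":8.54,"delta_pos":[0,0.09,4.75],"twist":0},{"claw":8.54,"delta_pos":[0,0.09,4.75],"twist":0},{"claw":7.6,"delta_pos":[0,0.09,4.75],"twist":0},{"claw":7.6,"delta_pos":[0,0.09,4.75],"twist":0},{"claw":7.6,"delta_pos":[0,0.09,4.75],"twist":0}]}}

```text
clock: 25.4
tcp_pos: [0.537, -0.1575, 0.0279]
orientation: [0.0, -0.143, 0.99, -0.0]
wrist_force: [-0.0, -0.8, -0.6]
finger_gap: 0.0791
```

Gripped. Tug up in small increments while watching the force.

Request:
{"fn": "play_rows", "kwargs": {"moves": [{"claw":7.6,"delta_pos":[0,0,-0.1],"twist":0},{"claw":7.6,"delta_pos":[0,0,-0.2],"twist":0},{"claw":7.6,"delta_pos":[0,0,-0.3],"twist":0},{"claw":7.6,"delta_pos":[0,0,-0.3],"twist":0}]}}

```text
clock: 25.9
tcp_pos: [0.5367, -0.1573, 0.0306]
orientation: [-0.0, -0.143, 0.99, 0.0]
wrist_force: [0.1, -0.5, -6.0]
finger_gap: 0.079
```

Request:
{"fn": "play_rows", "kwargs": {"moves": [{"claw":7.6,"delta_pos":[0,0,-0.08],"twist":0},{"claw":7.6,"delta_pos":[0,0,-0.08],"twist":0}]}}

```text
clock: 26.15
tcp_pos: [0.5367, -0.1573, 0.0313]
orientation: [-0.0, -0.143, 0.99, 0.0]
wrist_force: [1.3, 0.0, -6.2]
finger_gap: 0.0788
```

Request:
{"fn": "play_rows", "kwargs": {"moves": [{"claw":7.6,"delta_pos":[0,0,-0.1],"twist":0},{"claw":7.6,"delta_pos":[0,0,-0.1],"twist":0}]}}

```text
clock: 26.4
tcp_pos: [0.5367, -0.1573, 0.0323]
orientation: [-0.0, -0.143, 0.99, 0.0]
wrist_force: [3.0, 1.2, -9.2]
finger_gap: 0.0787
```

Request:
{"fn": "play_rows", "kwargs": {"moves": [{"claw":7.6,"delta_pos":[0,0,-0.1],"twist":0},{"claw":7.6,"delta_pos":[0,0,-0.1],"twist":0}]}}

```text
clock: 26.65
tcp_pos: [0.5367, -0.1573, 0.0333]
orientation: [-0.0, -0.143, 0.99, 0.0]
wrist_force: [3.3, 0.1, -10.2]
finger_gap: 0.0792
```

Request:
{"fn": "play_rows", "kwargs": {"moves": [{"claw":7.6,"delta_pos":[0,0,-0.08],"twist":0},{"claw":7.6,"delta_pos":[0,0,-0.08],"twist":0},{"claw":7.6,"delta_pos":[0,0,-0.08],"twist":0},{"claw":7.6,"delta_pos":[0,0,-0.08],"twist":0}]}}

```text
clock: 27.15
tcp_pos: [0.5368, -0.1573, 0.0343]
orientation: [0.0, -0.143, 0.99, 0.0]
wrist_force: [3.7, 0.5, -12.6]
finger_gap: 0.0788
```

```bash
python3 - <<'E'
from h import *
s=get_state();print(s["clock"],s["tcp_pos"],s["wrist_force"],s["finger_gap"])
shot("wrist","w22");print(get_state()["wrist_force"])
E
python3 plane.py w22,125,280
```

```text
27.15 [ 0.5368 -0.1573  0.0343] [  3.6525   0.4992 -12.6032] 0.07880816349063594
[  3.1226   1.0522 -13.0347]
w22 tilt deg -0.03 board-top below TCP at x=0 (mm) -4.495991433934837 x range 0.01491978948948948 0.07235440614973261 155
```

The button holds at about 12.8 N on the wrist (roughly 10 N net of the panel's weight), with the panel level. Lowering and letting go.

Request:
{"fn": "play_rows", "kwargs": {"moves": [{"claw":7.6,"delta_pos":[0,0,0.2],"twist":0},{"claw":7.6,"delta_pos":[0,0,0.4],"twist":0},{"claw":7.6,"delta_pos":[0,0,0.6],"twist":0},{"claw":7.6,"delta_pos":[0,0,0.66],"twist":0},{"claw":7.6,"delta_pos":[0,0,0.66],"twist":0},{"claw":7.6,"delta_pos":[0,0,0.66],"twist":0}]}}

```text
clock: 27.95
tcp_pos: [0.5369, -0.1576, 0.0281]
orientation: [0.0, -0.143, 0.99, -0.0]
wrist_force: [0.3, 0.5, -3.0]
finger_gap: 0.0791
```

```bash
python3 - <<'E'
from h import *
s=get_state();print(s["clock"],s["tcp_pos"],s["wrist_force"],s["finger_gap"]);shot("wrist","w23")
E
python3 plane.py w23,125,280
```

```text
27.95 [ 0.5369 -0.1576  0.0281] [ 0.2989  0.4799 -2.9769] 0.07906909978527936
w23 tilt deg 0.11 board-top below TCP at x=0 (mm) -4.130782608276056 x range 0.014750571987951808 0.0723577691689008 155
```

Request:
{"fn": "play_rows", "kwargs": {"moves": [{"claw":7.6,"delta_pos":[0,0,0.05],"twist":0},{"claw":7.6,"delta_pos":[0,0,0.1],"twist":0},{"claw":7.6,"delta_pos":[0,0,0.1],"twist":0},{"claw":8.54,"delta_pos":[0,0,0.05],"twist":0},{"claw":8.54,"delta_pos":[0,0,0.05],"twist":0},{"claw":8.54,"delta_pos":[0,0,0.05],"twist":0},{"claw":8.54,"delta_pos":[0,0,-1.5],"twist":0},{"claw":8.54,"delta_pos":[0,0,-4],"twist":0},{"claw":8.54,"delta_pos":[0,0,-8],"twist":0},{"claw":8.54,"delta_pos":[0.5,0,-13],"twist":0},{"claw":8.54,"delta_pos":[1,0,-13],"twist":0},{"claw":8.54,"delta_pos":[1,0,-13],"twist":0}]}}

```text
clock: 29.5
tcp_pos: [0.527, -0.1603, 0.1584]
orientation: [0.0, -0.143, 0.99, -0.0]
wrist_force: [1.1, 0.9, -0.3]
finger_gap: 0.0855
```

```bash
python3 - <<'E'
from h import *
i,im=shot("wrist","w24");s=get_state();print(s["clock"],wf(s["tcp_pos"]),s["finger_gap"],s["wrist_force"])
for q in("turn_grip","panel_grip"):print(q,[(np.round(d["extent"]).tolist(),round(d["conf"],2)) for d in spotter.spot_in("wrist",q)])
g=cv2.cvtColor(im,cv2.COLOR_BGR2HSV);p0=proj(i,fw(.1,0,.05))[0].astype(int)
for r in range(p0[1]-55,p0[1]+45,7): print(r,"".join("#" if g[r,c,1]<60 and g[r,c,2]>60 else ("." if g[r,c,1]>90 else "o") for c in range(p0[0]-50,p0[0]+51,2)))
for q in("tape_roll","ink_jar"):
    im=imaging.read_camera("top") if q=="tape_roll" else im
    print(q,[(np.round(d["extent"]).tolist(),round(d["conf"],2)) for d in spotter.spot_in("top",q)])
E
python3 plane.py w24,155,255
```

```text
29.55 [0.0057 0.0018 0.1575] 0.08516428010467732 [ 0.2936  0.1941 -0.2287]
turn_grip [([310.0, 311.0, 330.0, 401.0], 0.8)]
panel_grip [([219.0, 125.0, 412.0, 325.0], 0.96)]
301 ###################################################
308 ###################################################
315 ###################################################
322 ###################################################
329 .....................#########o....................
336 .....................#########.....................
343 ....................###########....................
350 .....................##########....................
357 .....................#########.....................
364 .....................o########.....................
371 .....................o########.....................
378 .....................o########.....................
385 ......................########.....................
392 ......................########.....................
399 ...................................................
tape_roll [([340.0, 109.0, 375.0, 148.0], 0.91)]
ink_jar [([346.0, 165.0, 435.0, 281.0], 0.74), ([340.0, 112.0, 377.0, 143.0], 0.73), ([296.0, 107.0, 320.0, 136.0], 0.6)]
w24 tilt deg -72.92 board-top below TCP at x=0 (mm) 210.95920557551466 x range -14.402992100000002 0.053724137765957435 81
```

```bash
python3 -c "
from workcell import env;print(env.hand_in())"
```

```text
the job is handed in; nothing more can be done
None
```

The frame is closed up and the job is handed in, at about 29.6 s on the robot's clock. The panel is seated under the lip, the turn button is across its free edge, and the tug test held.

- **Panel:** I took panel A, the one farthest to the robot's right, by its batten ends. The moves can't tilt the tool, so I tilted the panel about 14° by pressing its free edge lightly on the lip. I then slid the tongue under the lip and rotated the panel down. Seated, it read 0.04° tilt with its top about 32 mm above the table.
- **Turn button:** I pinched the fin and turned it 80° until the bar lay straight across. In the wrist picture it looked straight to within about 1°, and it overlaps the panel's edge.
- **Tug test:** I pulled up to about 12.6–13.0 N at the wrist, roughly 10 N above the panel's weight. The button held and the panel rose level. I then lowered it until it read 0.1° tilt with its top at 32 mm, let go and moved clear.

**Checks that disagreed or failed:**
- **Frame pose:** my edge fit put the frame about 5 mm off along its x axis. I corrected it from where the lip and fin showed.
- **Brief contacts:** the free edge touched something lightly, about 5 N, while the tongue was going in, probably the fin. The free edge was also dragged on the lip at about 13 N sideways and 15 N upwards while I was tilting it.
- **Final tilt reading:** the automatic check after release failed because of shadows, so the last valid flatness reading is from just before I let go.
- **Tape roll and ink jar:** both are still where they started, to within 3 pixels in the top view. The jar's match was low confidence (0.6, behind two false hits).

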